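# Test the fuel samples at the jetting shelf

## Robot

A 6-joint arm with a two-finger parallel gripper is mounted at the origin on the work surface. World frame = base frame: x ahead of the robot, y to its left, z up, the work surface at z = 0. Lengths are in m, angles in rad, forces in N, time in s.
With the tool pointing down it reaches from about 0.25 to 0.775 m from the base axis. Payload 4 kg.
Tool frame: the origin (TCP) lies between the finger pads; the fingertips stand 25 mm ahead of it and the grasp point (between the pads) lies 6 mm ahead of it; z points along the fingers, y is the line along which they close (so a half turn about z gives the same grasp; the last joint's range is limited). The gripper opens to 94 mm and grips with 3 to 60 N. Pads are 16 mm wide; open, the fingers measure 119 mm over their backs; the gripper's body (75 mm by 177 mm) begins 78 mm behind the grasp point.
Start: joints at [1.04, 0.087, 1.371, -0, 1.684, -0.103], TCP at [0.228, 0.5, 0.231] pointing down, gripper open.
Joint ranges: [-3.1, 3.1], [-0.76, 2.03], [0.27, 2.55], [-1.08, 4.22], [0.17, 2.65], [-2.57, 2.57]. Speed limits (rad/s): [2.79, 2.79, 3.14, 3.14, 3.14, 3.14].

## Interface

Orientations are given as a 3x3 rotation matrix whose columns are the frame's x, y, z axes.
In Python, from bench import telemetry, imaging, manip gives the robot as it stands. The module is installed in compiled form; this text tells all that it offers.
- The arm moves only by the shell command python3 -m handwheel 'ROWS' [FORCE]. ROWS is JSON, a list of rows, each a list of 7 numbers: the shift along the tool's x, y, z normalised to -1 to 1, where 1 is 30 mm, then the turn, a rotation vector about the tool's x, y, z normalised to -1 to 1, where 1 is 0.08 rad, then the opening, from 0 (shut) to 1 (fully open). In form: [[x, y, z, ax, ay, az, fingers], ...]. A call has 1 to 5 rows; each row shifts and turns the commanded pose from where the row before left it, along the tool's axes as they then stand; what a row does not reach is not made up. A row lasts 1/10 s, in which the tool goes at most 50 mm and 8.59 degrees, less where a joint would pass 70% of its speed; a pose out of reach is approached as far as the arm can. A call with a number of a shift or a turn outside -1 to 1 is refused whole. A call with a gripper value outside its range is refused whole. The fingers move at their own pace and stop on an object; FORCE is the grip in N (left out, the last holds). Time passes only in rows, so rows that do not move let the fingers close. It gives the time, the measured TCP pose, the force, the opening and the grip force at its end, in the units of the state.
- telemetry.observe(): the state, without advancing time (a new reading comes with each control period).
- imaging.snapshot(name): name is "scene" or "side" or "wrist"; returns a dict with "img" (480x640x3 uint8, red, green, blue), "K" (3x3 intrinsics, pixels), "cam_to_world" (4x4, takes a point from camera to world coordinates); the wrist camera has in their place "hand_eye" (4x4, takes a point from camera to tool coordinates, whose origin is the TCP and whose axes are the flange's). Camera axes: x right, y down, z forward; pixel columns grow to the right and rows downward; lengths in m; the calibration is good to about 2 mm. The wrist camera is an equidistant fisheye: a pixel r from the principal point sees the ray r / f radians off the axis. A picture is of the moment at which its call begins: read the wrist's pose just before it. There is no depth.
- manip.finish_job(): hands the job in; it is judged then, once.
The state is a dict: "clock": time; "joint_positions": joint angles; "qvel": joint speeds; "tau": joint torques, N m; "position": TCP position; "tool_rot": TCP orientation; "wrist_force": force on the tool from outside, world axes, zero at the start; "moment": the same for the moment, N m; "finger_gap": finger opening in m; "finger_force": force on a finger pad.
Only numpy, scipy, OpenCV 4.12 (cv2) and the standard library are available. Lean on these libraries where they do the work, as an engineer would, in place of code of your own. Each camera call takes 0.05 s, during which the arm holds its last target. There are 200 camera calls.

## Task

Check the fuel samples before jetting: zero the gray meter by pulling its sprung knob all the way out to its stop for a moment and letting it spring home, then take the probe from its fork and dip its tip well below the rim of every white sample cup, for about a second each, from the shortest cup to the tallest (the tallest holds the oiliest mix). Then hang the probe upright in its fork again and stand all the cups upright in the drain tray, leaving the pump, mallet and hub where they are.

Things in the scene. Friction and masses are not known exactly. Their poses are not given: they have to be found in the camera images.
- knob (a joint): Sprung pull knob of the meter: 0 = home against its spring, 0.040 m = pulled fully out to its stop (3 N at home, 9 N at the stop). It slides out along -x of knob_grip, level.
- knob_grip (a point): Centre of the knob's black upright grip plate: 14 mm thick (its x), 32 mm wide (its y), 42 mm tall (z). Its centre is 75 mm above the table, 45 mm in front of the meter's front face, on a 10 mm rod; -x is the way it pulls. It moves with the knob. Free from above; the meter's top is 105 mm above the table.
- meter: Fuel meter bolted down: gray box 130 x 130 mm, 105 mm tall (110 with its round white dial on top), from x = -10 to +120 mm in its frame; the pull knob is on its -x face. Origin on the table.
- probe: Fuel probe, hanging upright in the fork at the start, 184 mm long over all. Origin: the bottom end of the steel stem (the tip); z runs up along the stem. Stem 12 mm in diameter from 0 to 120 mm; black round collar 54 mm in diameter from 120 to 128 mm; square black handle 26 x 26 mm (sides along x and y) from 128 to 184 mm. 0.15 kg.
- fork: Probe stand bolted down: two steel prongs along its x at y = +-22 mm (slot 30 mm wide, open at the -x end), 68 mm long, their top faces 140 mm above the table, with a post at x = +36 mm no taller than that. Base plate 80 x 80 mm, 12 mm thick. Origin on the table under the probe's place: when hung, the probe's collar lies on the prongs and its tip is at 0, 0, 20 mm in this frame.
- tray: Drain tray bolted down: dark steel, square, 230 x 230 mm outside, 5 mm walls 18 mm high, 5 mm floor. Origin: centre of its underside; sides along x and y.
- cup_a: White sample cup, open at the top, 50 mm tall (may be absent). Body 56 mm outside diameter, 48 mm inside, inner floor 8 mm above its underside; foot disc 68 mm in diameter, 6 mm thick. Origin: centre of its underside, z up.
- cup_b: White sample cup, open at the top, 68 mm tall (may be absent). Body 56 mm outside diameter, 48 mm inside, inner floor 8 mm above its underside; foot disc 68 mm in diameter, 6 mm thick. Origin: centre of its underside, z up.
- cup_c: White sample cup, open at the top, 86 mm tall (may be absent). Body 56 mm outside diameter, 48 mm inside, inner floor 8 mm above its underside; foot disc 68 mm in diameter, 6 mm thick. Origin: centre of its underside, z up.
- cup_d: White sample cup, open at the top, 104 mm tall (may be absent). Body 56 mm outside diameter, 48 mm inside, inner floor 8 mm above its underside; foot disc 68 mm in diameter, 6 mm thick. Origin: centre of its underside, z up.
- pump: Bystander, to be left alone: gray cast fuel pump, 75 mm square, 63 mm tall, with two brass stubs to 120 mm over all. Origin: centre of its underside.
- mallet: Bystander, to be left alone: orange rubber mallet lying flat, 260 mm long along its y, head 64 mm in diameter and 100 mm wide at +y. Origin: on the table under the middle of its length.
- hub: Bystander, to be left alone: nickel-plated wheel hub, flange 90 mm in diameter, 62 mm tall. Origin: centre of its underside.
Mind the look-alikes: they are no part of the job. Leave any green look-alike of the cup_b alone. Leave any purple look-alike of the fork alone.

How it is judged:
On the way, in this order (a step that is already met when the one before it is completed fails the run):
1. the meter's knob is pulled out to its stop (value of joint knob above 0.036 m), for 0.2 s.
2. the knob has sprung home again (value of joint knob below 0.004 m), for 0.2 s.
3. the probe's tip is dipped at least 15 mm below the rim of the standing 50 mm cup (if present) (horizontal distance between probe and cup_a below 0.026 m and z of probe in the frame of cup_a between 0.002 and 0.035 m and angle between cup_a's own z axis and vertical below 0.2 rad), for 0.4 s.
4. the probe's tip is dipped at least 15 mm below the rim of the standing 68 mm cup (if present) (horizontal distance between probe and cup_b below 0.026 m and z of probe in the frame of cup_b between 0.002 and 0.053 m and angle between cup_b's own z axis and vertical below 0.2 rad), for 0.4 s.
5. the probe's tip is dipped at least 15 mm below the rim of the standing 86 mm cup (if present) (horizontal distance between probe and cup_c below 0.026 m and z of probe in the frame of cup_c between 0.002 and 0.071 m and angle between cup_c's own z axis and vertical below 0.2 rad), for 0.4 s.
6. the probe's tip is dipped at least 15 mm below the rim of the standing 104 mm cup (if present) (horizontal distance between probe and cup_d below 0.026 m and z of probe in the frame of cup_d between 0.002 and 0.089 m and angle between cup_d's own z axis and vertical below 0.2 rad), for 0.4 s.
At the end, for the whole second after the job is handed in: Every cup present stands upright (within 0.12 rad) on the floor of the drain tray at rest, the probe hangs upright in the fork with its collar on the prongs (within 6 mm in height), and the meter's knob is home (within 4 mm) (value of joint knob below 0.004 m and y of probe in the frame of fork between -0.015 and 0.015 m and x of probe in the frame of fork between -0.03 and 0.03 m and z of probe in the frame of fork between 0.014 and 0.026 m and angle between each of probe, cup_a, cup_b, cup_c, cup_d's own z axis and vertical below 0.12 rad and linear speed of each of probe, cup_a, cup_b, cup_c, cup_d below 0.02 m/s and x of cup_a in the frame of tray between -0.085 and 0.085 m and y of cup_a in the frame of tray between -0.085 and 0.085 m and z of each of cup_a, cup_b, cup_c, cup_d in the frame of tray below 0.012 m and x of cup_b in the frame of tray between -0.085 and 0.085 m and y of cup_b in the frame of tray between -0.085 and 0.085 m and x of cup_c in the frame of tray between -0.085 and 0.085 m and y of cup_c in the frame of tray between -0.085 and 0.085 m and x of cup_d in the frame of tray between -0.085 and 0.085 m and y of cup_d in the frame of tray between -0.085 and 0.085 m); the robot touches nothing.
It fails at once if the pump is moved more than 30 mm (distance of pump from where it was at the start of the episode above 0.03 m).
It fails at once if the mallet is moved more than 30 mm (distance of mallet from where it was at the start of the episode above 0.03 m).
It fails at once if the hub is moved more than 30 mm (distance of hub from where it was at the start of the episode above 0.03 m).
Of cup_a, cup_b, cup_c, cup_d only 2 to 3 are there at a start; the rules pass over those that are not, and their reading is None.
At some moment in a run one of cup_a, cup_b, cup_c, cup_d may be knocked a few centimetres aside while the robot is not near it.
It also fails if it takes over 210 s, if anything falls off the work surface, if the arm or the gripper's body presses on something with over 40 N, if the wrist force passes 120 N, or if a joint passes its speed limit or range.

## Working session

There is one attempt and no reset: what is moved stays moved. The work goes in short steps, Python scripts to look and compute and a shell command to move; the robot and the scene stay as the last step left them, time stands still between calls to the robot, and variables do not carry over. Pictures are saved under pics/ and viewed, at most 14 in all, crops included, and the job is handed in when it is done.

```bash
mkdir -p pics
cat > h.py <<'E'
import numpy as np, cv2
from bench import telemetry, imaging, manip
np.set_printoptions(precision=4,suppress=True)
def snap(n,f=None):
    st=telemetry.observe(); s=imaging.snapshot(n)
    if f: cv2.imwrite('pics/'+f,s['img'][:,:,::-1])
    return s,st
def onplane(s,u,v,z):
    K=s['K'];T=np.array(s['cam_to_world']);d=T[:3,:3]@np.linalg.inv(K)@[u,v,1];o=T[:3,3]
    return o+d*(z-o[2])/d[2]
def proj(s,p):
    T=np.linalg.inv(s['cam_to_world']);q=T[:3,:3]@p+T[:3,3];q=s['K']@q;return q[:2]/q[2]
E
python3 - <<'E'
from h import *
for n in('scene','side'):
    s,st=snap(n,n+'0.png');print(n,s['K'],s['cam_to_world'])
s,st=snap('wrist','wrist0.png');print({k:v for k,v in s.items() if k!='img'});print(st)
E
```

```text
scene [[474.3929   0.     330.611 ]
 [  0.     474.3929 240.1909]
 [  0.       0.       1.    ]] [[-0.7238  0.4192 -0.5481  1.2238]
 [ 0.6899  0.4222 -0.588   0.6536]
 [-0.015  -0.8037 -0.5948  0.7105]
 [ 0.      0.      0.      1.    ]]
side [[467.0724   0.     327.9624]
 [  0.     467.0724 236.5977]
 [  0.       0.       1.    ]] [[ 0.8976 -0.2574  0.3578  0.2261]
 [-0.4407 -0.527   0.7266 -0.7703]
 [ 0.0016 -0.8099 -0.5865  0.7159]
 [ 0.      0.      0.      1.    ]]
{'K': array([[371.6483,   0.    , 329.754 ],
       [  0.    , 371.6483, 235.6201],
       [  0.    ,   0.    ,   1.    ]]), 'hand_eye': array([[ 0.0008, -0.9673, -0.2536,  0.0743],
       [ 1.    ,  0.0007,  0.0004, -0.0001],
       [-0.0002, -0.2536,  0.9673, -0.1554],
       [ 0.    ,  0.    ,  0.    ,  1.    ]])}
{'clock': 0.1, 'joint_positions': array([ 1.0399,  0.0879,  1.3721,  0.    ,  1.6836, -0.1031]), 'qvel': array([-0.001 , -0.0011, -0.0038, -0.0024, -0.0005, -0.0005]), 'tau': array([  0.0019, -34.1252, -30.3303,   0.0721,   0.0303,  -0.0001]), 'position': array([0.228 , 0.5001, 0.2294]), 'tool_rot': array([[-0.9099,  0.4149, -0.001 ],
       [ 0.4149,  0.9099, -0.0017],
       [ 0.0002, -0.002 , -1.    ]]), 'wrist_force': array([-0.3162,  0.3996, -0.1656]), 'moment': array([ 0.0447,  0.0331, -0.0534]), 'finger_force': 0.0, 'finger_gap': 0.09421927592016138}
```

View pics/scene0.png

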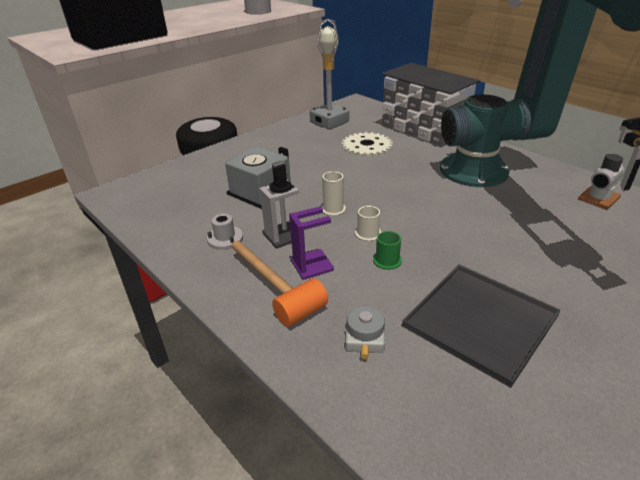

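View pics/side0.png

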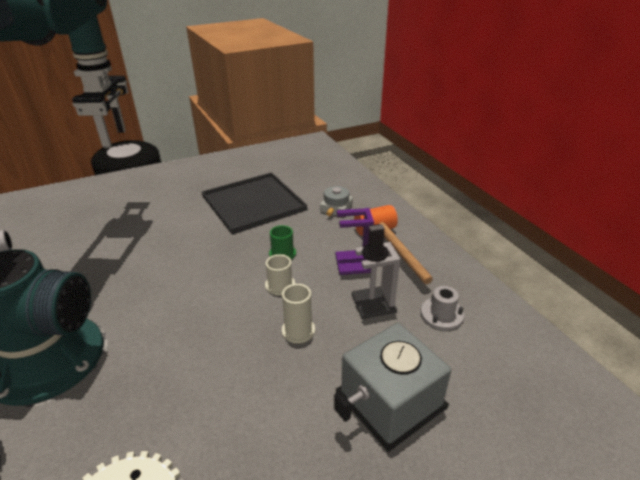

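Scene: the white cups are at (333,192), tall, and (368,222), short; the green look-alike is at (388,249). The steel fork with the probe is at (280,200), with the purple look-alike at (312,242), and the meter is at (257,172). The side view agrees: cups (297,313) and (279,274), probe (374,243), knob (343,402). Next, close crops to confirm this and take pixel positions.

Run:
```python
import cv2,numpy as np
a=cv2.imread('pics/scene0.png')[135:285,215:415];b=cv2.imread('pics/side0.png')[220:445,260:460]
cv2.imwrite('pics/c1.png',cv2.resize(a,(800,600),interpolation=cv2.INTER_CUBIC))
b=cv2.imread('pics/side0.png')[220:445,240:480]
cv2.imwrite('pics/c2.png',cv2.resize(b,(640,600),interpolation=cv2.INTER_CUBIC))
```

```text
(no output)
```

View pics/c1.png

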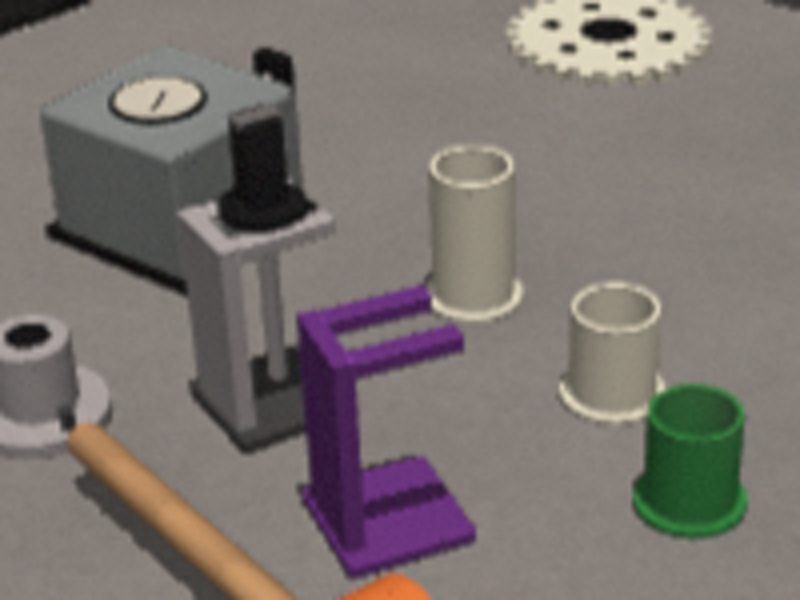

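View pics/c2.png

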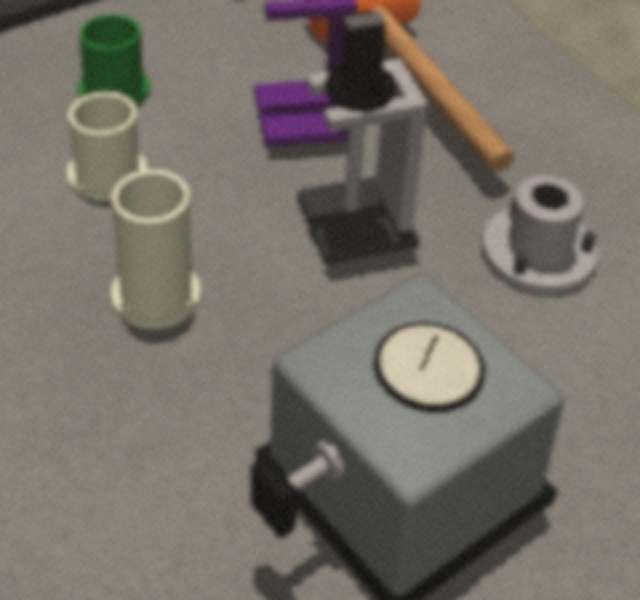

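Both crops confirm the choice: 2 white cups, a steel fork holding the probe, and a meter whose knob faces the robot side. I'll triangulate these.

```bash
cat >> h.py <<'E'
def tri(rays):
    A=np.zeros((3,3));b=np.zeros(3)
    for o,d in rays:
        d=d/np.linalg.norm(d);P=np.eye(3)-np.outer(d,d);A+=P;b+=P@o
    x=np.linalg.solve(A,b)
    return x,[np.linalg.norm(np.cross(x-o,d/np.linalg.norm(d)))*1e3 for o,d in rays]
def ray(s,u,v):
    T=np.array(s['cam_to_world']);return T[:3,3],T[:3,:3]@np.linalg.inv(s['K'])@[u,v,1]
def wray(s,st,u,v):
    K=s['K'];a=np.array([(u-K[0,2])/K[0,0],(v-K[1,2])/K[1,1]]);r=np.linalg.norm(a)
    d=np.r_[a/r*np.sin(r),np.cos(r)];H=np.array(s['hand_eye']);R=np.array(st['tool_rot'])
    return R@H[:3,3]+st['position'],R@H[:3,:3]@d
def wproj(s,st,p):
    H=np.array(s['hand_eye']);R=np.array(st['tool_rot']);q=R.T@(np.array(p)-st['position'])
    q=H[:3,:3].T@(q-H[:3,3]);r=np.arctan2(np.hypot(q[0],q[1]),q[2]);K=s['K']
    return K[:2,2]+K[0,0]*r*q[:2]/np.hypot(q[0],q[1])
E
python3 - <<'E'
from h import *
a,_=snap('scene');b,_=snap('side')
c1=lambda u,v:(u/4+215,v/4+135)
c2=lambda u,v:(u/2.6667+240,v/2.6667+220)
L={'short':((615,307),(104,113)),'tall':((472,166),(151,196)),'htop':((257,115),(364,20)),'collar':((265,208),(361,85)),
'm1':((44,115),(420,275)),'m2':((165,50),(562,400)),'m3':((297,95),(412,503)),'m4':((172,157),(275,365)),
'm1b':((44,115),(562,400)),'m2b':((165,50),(412,503)),'m3b':((297,95),(275,365)),'m4b':((172,157),(420,275)),
'knobtop':((273,58),(273,460)),'dial':((157,100),(430,365)),'hub':((27,335),(550,195)),
'forkend1':((330,222),(318,80)),}
for k,(p,q) in L.items(): print(k,*tri([ray(a,*c1(*p)),ray(b,*c2(*q))]))
for s,P in((a,[(461,267),(558,312),(512,378),(404,322)]),(b,[(203,193),(268,175),(305,205),(235,229)])):
    Q=np.array([onplane(s,u,v,.018) for u,v in P]);print('tray',Q[:,:2].tolist(),Q.mean(0))
    
for n,p in(('plug',(365,318)),):print(n,onplane(a,*p,.11))
E
```

```text
short [ 0.4822 -0.0032  0.0658] [np.float64(1.2632531882828095), np.float64(1.263253188282692)]
tall [ 0.4642 -0.1489  0.1013] [np.float64(0.9405718221821462), np.float64(0.9405718221822013)]
htop [ 0.6358 -0.1477  0.2024] [np.float64(0.9224374793089346), np.float64(0.92243747930909)]
collar [ 0.6375 -0.1466  0.1418] [np.float64(1.5392136797168998), np.float64(1.5392136797167897)]
m1 [ 0.6176 -0.3383  0.1271] [np.float64(40.73508198497798), np.float64(40.73508198497778)]
m2 [ 0.5614 -0.4194  0.1312] [np.float64(41.81189785800548), np.float64(41.81189785800554)]
m3 [ 0.4741 -0.396   0.067 ] [np.float64(48.70017884563465), np.float64(48.700178845634575)]
m4 [ 0.5238 -0.3273  0.0703] [np.float64(45.01746355805751), np.float64(45.01746355805772)]
m1b [ 0.6188 -0.4211  0.0969] [np.float64(1.313339124432689), np.float64(1.3133391244327124)]
m2b [ 0.4982 -0.4418  0.0983] [np.float64(0.8995045960337995), np.float64(0.8995045960336837)]
m3b [ 0.4744 -0.3194  0.0961] [np.float64(2.074129323508499), np.float64(2.074129323508577)]
m4b [ 0.5961 -0.2999  0.1013] [np.float64(0.3492649216965001), np.float64(0.34926492169636936)]
knobtop [ 0.4438 -0.3806  0.094 ] [np.float64(0.36663900122755794), np.float64(0.36663900122753745)]
dial [ 0.5578 -0.3688  0.105 ] [np.float64(0.6813043820044398), np.float64(0.6813043820041778)]
hub [ 0.7553 -0.2425  0.0613] [np.float64(0.8380311981760235), np.float64(0.838031198176222)]
forkend1 [ 0.6149 -0.1173  0.1344] [np.float64(3.6273921096026256), np.float64(3.6273921096025026)]
tray [[0.44642574972888716, 0.25104248032865395], [0.4280775052029566, 0.46846950771152596], [0.6400665320905141, 0.48619155731239494], [0.6705729815207522, 0.2690897445948529]] [0.5463 0.3687 0.018 ]
tray [[0.4194083505559162, 0.4496068158480587], [0.6281640672633297, 0.46984421654488806], [0.6605463255568473, 0.2585732605806176], [0.44908991007648813, 0.23092310344540545]] [0.5393 0.3522 0.018 ]
plug [0.785  0.2668 0.11  ]
```

```bash
cat >> h.py <<'E'
from scipy.spatial.transform import Rotation as Ro
def Rdown(yaw): # yaw = world angle of tool y, degrees
    a=np.radians(yaw);y=np.array([np.cos(a),np.sin(a),0]);z=np.array([0,0,-1.]);return np.c_[np.cross(y,z),y,z]
def plan(pts,yaw,f,step=.028):
    st=telemetry.observe();p=np.array(st['position']);R=np.array(st['tool_rot'])
    for q in pts:
        q=np.array(q);rv=Ro.from_matrix(R.T@Rdown(yaw)).as_rotvec()
        n=max(int(np.ceil(np.linalg.norm(q-p)/step)),int(np.ceil(np.abs(rv).max()/.08)),1)
        p0,rows=p.copy(),[]
        for i in range(n):
            t=p0+(q-p0)*(i+1)/n; r=Ro.from_matrix(R.T@Rdown(yaw)).as_rotvec()/(n-i)
            d=np.round(R.T@(t-p)/.03,2);r=np.round(r/.08,2)
            p=p+R@d*.03;R=R@Ro.from_rotvec(r*.08).as_matrix();rows.append([*(d+0.).tolist(),*(r+0.).tolist(),f])
        for i in range(0,n,5): print(str(rows[i:i+5]).replace(' ','').replace('.0,',',').replace('.0]',']'))
        print('--',p)
E
python3 -c "
from h import *
plan([(.40,-.39,.26)],-80.6,1)"
```

```text
[[-0.53,-0.75,-0.03,0,0,0.97,1],[-0.59,-0.7,-0.03,0,0,0.97,1],[-0.64,-0.65,-0.03,0,0,0.97,1],[-0.69,-0.61,-0.03,0,0,0.97,1],[-0.73,-0.55,-0.03,0,0,0.97,1]]
[[-0.77,-0.49,-0.03,0,0,0.97,1],[-0.81,-0.42,-0.03,0,0,0.96,1],[-0.84,-0.37,-0.03,0,0,0.97,1],[-0.87,-0.3,-0.03,0,0,0.96,1],[-0.89,-0.23,-0.03,0,0,0.97,1]]
[[-0.9,-0.16,-0.03,0,0,0.96,1],[-0.91,-0.09,-0.03,0,0,0.97,1],[-0.91,-0.03,-0.03,0,0,0.96,1],[-0.92,0.05,-0.03,0,0,0.97,1],[-0.91,0.12,-0.02,0,0,0.96,1]]
[[-0.89,0.19,-0.03,0,0,0.97,1],[-0.88,0.26,-0.03,0,0,0.96,1],[-0.86,0.32,-0.03,0,0,0.97,1],[-0.83,0.39,-0.03,0,0,0.96,1],[-0.79,0.46,-0.03,0,0,0.97,1]]
[[-0.76,0.51,-0.03,0,0,0.96,1],[-0.72,0.57,-0.03,0,0,0.97,1],[-0.67,0.62,-0.03,0,0,0.96,1],[-0.62,0.67,-0.03,0,0,0.97,1],[-0.57,0.72,-0.03,0,0,0.96,1]]
[[-0.51,0.76,-0.03,0,0,0.97,1],[-0.45,0.8,-0.03,0,0,0.96,1],[-0.38,0.83,-0.03,0,0,0.97,1],[-0.33,0.86,-0.03,0,0,0.96,1],[-0.25,0.88,-0.03,0,0,0.97,1]]
[[-0.19,0.89,-0.03,0,0,0.96,1],[-0.11,0.91,-0.03,0,0,0.97,1],[-0.05,0.92,-0.03,0.01,0.01,0.96,1]]
-- [ 0.4    -0.3901  0.26  ]
```

```bash
H="python3 -m handwheel"
$H '[[-0.53,-0.75,-0.03,0,0,0.97,1],[-0.59,-0.7,-0.03,0,0,0.97,1],[-0.64,-0.65,-0.03,0,0,0.97,1],[-0.69,-0.6,-0.03,0,0,0.97,1],[-0.73,-0.55,-0.03,0,0,0.97,1]]' 30 | tail -c 300
$H '[[-0.77,-0.49,-0.03,0,0,0.97,1],[-0.81,-0.42,-0.03,0,0,0.97,1],[-0.84,-0.37,-0.03,0,0,0.97,1],[-0.87,-0.3,-0.03,0,0,0.97,1],[-0.89,-0.23,-0.03,0,0,0.97,1]]' >/dev/null
$H '[[-0.9,-0.16,-0.03,0,0,0.97,1],[-0.9,-0.1,-0.03,0,0,0.97,1],[-0.9,-0.03,-0.03,0,0,0.97,1],[-0.92,0.05,-0.03,0,0,0.97,1],[-0.91,0.12,-0.03,0,0,0.97,1]]' >/dev/null
$H '[[-0.89,0.19,-0.03,0,0,0.97,1],[-0.88,0.26,-0.03,0,0,0.97,1],[-0.86,0.32,-0.03,0,0,0.97,1],[-0.83,0.39,-0.03,0,0,0.97,1],[-0.79,0.46,-0.03,0,0,0.97,1]]' >/dev/null
$H '[[-0.76,0.51,-0.03,0,0,0.97,1],[-0.72,0.57,-0.03,0,0,0.97,1],[-0.67,0.62,-0.03,0,0,0.97,1],[-0.62,0.67,-0.03,0,0,0.97,1],[-0.57,0.72,-0.03,0,0,0.97,1]]' >/dev/null
$H '[[-0.51,0.76,-0.03,0,0,0.97,1],[-0.45,0.8,-0.03,0,0,0.97,1],[-0.38,0.83,-0.03,0,0,0.97,1],[-0.33,0.86,-0.03,0,0,0.97,1],[-0.25,0.88,-0.03,0,0,0.97,1]]' >/dev/null
$H '[[-0.19,0.89,-0.03,0,0,0.97,1],[-0.11,0.91,-0.03,0,0,0.97,1],[-0.05,0.92,-0.03,0,0,0.97,1],[0,0,0,0,0,0,1],[0,0,0,0,0,0,1]]'
python3 -c "
from h import *
s,st=snap('wrist','w1.png');print(st['tool_rot'],st['position'],st['joint_positions'])"
```

```text
clock: 0.75
position: [0.2543, 0.3646, 0.2349]
tool_rot: [[-0.683, 0.73, 0.0], [0.73, 0.683, -0.0], [-0.0, -0.0, -1.0]]
wrist_force: [-0.1, -0.4, -0.1]
finger_gap: 0.0943
finger_force: 0.0
clock: 3.75
position: [0.3957, -0.3899, 0.2595]
tool_rot: [[0.988, 0.153, -0.001], [0.153, -0.988, 0.002], [-0.001, -0.002, -1.0]]
wrist_force: [-0.0, 0.4, -0.1]
finger_gap: 0.0938
finger_force: 0.0
[[ 0.9883  0.1526 -0.0008]
 [ 0.1526 -0.9883  0.0015]
 [-0.0005 -0.0016 -1.    ]] [ 0.3957 -0.3899  0.2595] [-0.8803  0.0971  1.303   0.0004  1.7432  0.5374]
```

View pics/w1.png

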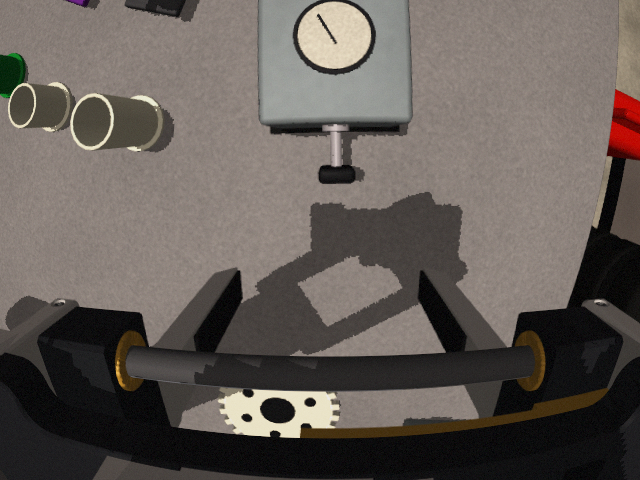

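The wrist view shows the knob grip top at about (337,175), with its rod going up to the meter face at (335,127), and two white cups at the left.

Run:
```python
from h import *
s,st=snap('wrist')
def wp(u,v,z):
    o,d=wray(s,st,u,v);return o+d*(z-o[2])/d[2]
print(wp(337,176,.096),wp(337,175,.096))
print('face', [wp(*p,.105) for p in((262,124),(409,124))])
a,_=snap('scene')
print('wristxscene knob',tri([wray(s,st,337,176),ray(a,273/4+215,58/4+135)]))
b,_=snap('side');c2=lambda u,v:(u/2.6667+240,v/2.6667+220)
print('side',tri([wray(s,st,337,176),ray(b,*c2(273,462))]))
print('short',tri([wray(s,st,24,106),ray(a,368.75,211.75),ray(b,*c2(104,113))]))
print('tall',tri([wray(s,st,92,121),ray(a,333,176.5),ray(b,*c2(151,196))]))
```

```text
[ 0.4383 -0.3885  0.096 ] [ 0.4391 -0.3884  0.096 ]
face [array([ 0.4735, -0.3197,  0.105 ]), array([ 0.4927, -0.4407,  0.105 ])]
wristxscene knob (array([ 0.4378, -0.3888,  0.0891]), [np.float64(0.19990020830121136), np.float64(0.1999002083012376)])
side (array([ 0.4391, -0.3882,  0.1047]), [np.float64(0.04453381352310501), np.float64(0.044533813523133986)])
short (array([ 0.481 , -0.0037,  0.0657]), [np.float64(1.461048819335805), np.float64(0.7731731305868418), np.float64(2.0554928763938096)])
tall (array([ 0.4643, -0.148 ,  0.1017]), [np.float64(1.2258716415958977), np.float64(0.44762138382573796), np.float64(1.6131245393005966)])
```

```bash
H="python3 -m handwheel"
$H '[[0.7,0.1,0,0,0,-0.1,1],[0.7,0.07,0,0,0,0,1],[0,0,0.9,0,0,0,1],[0,0,0.9,0,0,0,1],[0,0,0.9,0,0,0,1]]' 40 >/dev/null
$H '[[0,0,0.9,0,0,0,1],[0,0,0.9,0,0,0,1],[0,0,0.8,0,0,0,1],[0,0,0.5,0,0,0,1],[0,0,0,0,0,0,1]]'
$H '[[0,0,0,0,0,0,0.2],[0,0,0,0,0,0,0.2],[0,0,0,0,0,0,0.2],[0,0,0,0,0,0,0.2],[0,0,0,0,0,0,0.2]]' 40
python3 -c "
from h import *
s,st=snap('wrist','w2.png')"
```

```text
clock: 4.95
position: [0.4371, -0.3866, 0.0837]
tool_rot: [[0.987, 0.161, -0.003], [0.161, -0.987, 0.004], [-0.003, -0.004, -1.0]]
wrist_force: [0.4, -0.5, -0.5]
finger_gap: 0.0938
finger_force: 0.0
clock: 5.45
position: [0.4384, -0.3886, 0.0868]
tool_rot: [[0.987, 0.16, 0.001], [0.16, -0.987, -0.001], [0.001, 0.001, -1.0]]
wrist_force: [-0.6, -0.3, 0.3]
finger_gap: 0.0573
finger_force: 0.0
```

View pics/w2.png

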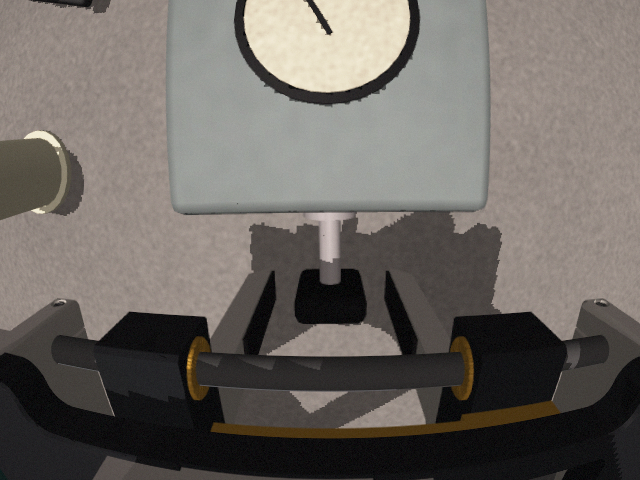

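The grip plate at (330,297) sits centred between the two fingers, which are still closing. I'll finish closing on it and pull.

```bash
H="python3 -m handwheel"
$H '[[0,0,0,0,0,0,0.2],[0,0,0,0,0,0,0.2],[0,0,0,0,0,0,0.2],[0,0,0,0,0,0,0.2],[0,0,0,0,0,0,0.2]]' 40
$H '[[-0.3,0,0,0,0,0,0.2],[-0.3,0,0,0,0,0,0.2],[-0.3,0,0,0,0,0,0.2],[-0.2,0,0,0,0,0,0.2],[0,0,0,0,0,0,0.2]]'
$H '[[-0.1,0,0,0,0,0,0.2],[-0.08,0,0,0,0,0,0.2],[0,0,0,0,0,0,0.2],[0,0,0,0,0,0,0.2],[0,0,0,0,0,0,0.2]]'
```

```text
clock: 6.0
position: [0.4382, -0.3887, 0.0861]
tool_rot: [[0.987, 0.16, 0.0], [0.16, -0.987, -0.001], [-0.0, 0.001, -1.0]]
wrist_force: [0.3, -2.3, -0.8]
finger_gap: 0.0318
finger_force: 40.0
clock: 6.5
position: [0.4069, -0.3942, 0.0861]
tool_rot: [[0.987, 0.16, 0.005], [0.16, -0.987, -0.001], [0.005, 0.002, -1.0]]
wrist_force: [8.1, -1.9, -4.8]
finger_gap: 0.0319
finger_force: 40.0
clock: 7.0
position: [0.4025, -0.395, 0.0861]
tool_rot: [[0.987, 0.161, 0.006], [0.161, -0.987, -0.001], [0.006, 0.002, -1.0]]
wrist_force: [8.9, -2.6, -5.0]
finger_gap: 0.0317
finger_force: 40.0
```

```bash
H="python3 -m handwheel"
$H '[[-0.07,0,0,0,0,0,0.2],[-0.05,0,0,0,0,0,0.2],[-0.05,0,0,0,0,0,0.2],[0,0,0,0,0,0,0.2],[0,0,0,0,0,0,0.2]]'
$H '[[-0.05,0,0,0,0,0,0.2],[0,0,0,0,0,0,0.2],[0,0,0,0,0,0,0.2],[0,0,0,0,0,0,0.2],[0,0,0,0,0,0,0.2]]'
```

```text
clock: 7.5
position: [0.3986, -0.3956, 0.0861]
tool_rot: [[0.987, 0.161, 0.008], [0.161, -0.987, -0.001], [0.008, 0.003, -1.0]]
wrist_force: [11.7, -2.9, -6.2]
finger_gap: 0.0315
finger_force: 40.0
clock: 8.0
position: [0.3985, -0.3956, 0.0861]
tool_rot: [[0.987, 0.161, 0.011], [0.161, -0.987, -0.001], [0.011, 0.003, -1.0]]
wrist_force: [15.2, -2.5, -6.9]
finger_gap: 0.0318
finger_force: 40.0
```

```bash
H="python3 -m handwheel"
$H '[[0.4,0,0,0,0,0,0.2],[0.4,0,0,0,0,0,0.2],[0.4,0,0,0,0,0,0.2],[0.25,0,0,0,0,0,0.2],[0,0,0,0,0,0,0.2]]'
$H '[[0,0,0,0,0,0,1],[0,0,0,0,0,0,1],[0,0,0,0,0,0,1],[0,0,0,0,0,0,1],[0,0,0,0,0,0,1]]'
python3 -c "
from h import *
plan([(.437,-.388,.28),(.58,-.17,.29)],-80.6,1)"
```

```text
clock: 8.5
position: [0.4374, -0.3889, 0.0861]
tool_rot: [[0.987, 0.161, 0.001], [0.161, -0.987, -0.001], [0.001, 0.001, -1.0]]
wrist_force: [3.3, -2.8, -3.4]
finger_gap: 0.032
finger_force: 40.0
clock: 9.0
position: [0.4364, -0.3885, 0.0862]
tool_rot: [[0.987, 0.16, -0.0], [0.16, -0.987, 0.0], [-0.0, -0.0, -1.0]]
wrist_force: [0.6, -0.0, -0.3]
finger_gap: 0.0682
finger_force: 0.0
[[0,0,-0.92,0,0,-0.01,1],[0.01,0,-0.93,0,0,-0.01,1],[0,-0.01,-0.92,0,0,0,1],[0,0,-0.92,0,0,-0.01,1],[0.01,0,-0.92,0,0,0,1]]
[[0,0,-0.93,0,0,-0.01,1],[0,-0.01,-0.92,0,0,0,1]]
-- [ 0.4369 -0.3879  0.28  ]
[[0.59,-0.64,-0.03,0,0,0,1],[0.59,-0.64,-0.04,0,0,0,1],[0.59,-0.64,-0.03,0,0,0,1],[0.59,-0.64,-0.03,0,0,0,1],[0.59,-0.63,-0.04,0,0,0,1]]
[[0.58,-0.64,-0.03,0,0,0,1],[0.59,-0.64,-0.03,0,0,0,1],[0.59,-0.64,-0.03,0,0,0,1],[0.59,-0.64,-0.04,0,0,0,1],[0.59,-0.64,-0.03,0,0,0,1]]
-- [ 0.58   -0.1699  0.29  ]
```

```bash
H="python3 -m handwheel"
$H '[[0,0,0,0,0,0,1],[0,0,-0.92,0,0,0,1],[0,0,-0.92,0,0,0,1],[0,0,-0.92,0,0,0,1],[0,0,-0.92,0,0,0,1]]' >/dev/null
$H '[[0,0,-0.92,0,0,0,1],[0,0,-0.92,0,0,0,1],[0,0,-0.92,0,0,0,1],[0.6,-0.64,-0.03,0,0,0,1],[0.6,-0.64,-0.03,0,0,0,1]]' >/dev/null
$H '[[0.6,-0.64,-0.03,0,0,0,1],[0.6,-0.64,-0.03,0,0,0,1],[0.6,-0.64,-0.03,0,0,0,1],[0.6,-0.64,-0.03,0,0,0,1],[0.6,-0.64,-0.03,0,0,0,1]]' >/dev/null
$H '[[0.6,-0.64,-0.03,0,0,0,1],[0.6,-0.64,-0.03,0,0,0,1],[0.6,-0.64,-0.03,0,0,0,1],[0,0,0,0,0,0,1],[0,0,0,0,0,0,1]]'
python3 -c "
from h import *
s,st=snap('wrist','w3.png');print(st['position'],st['tool_rot'])"
```

```text
clock: 11.0
position: [0.5835, -0.1701, 0.2882]
tool_rot: [[0.987, 0.161, -0.001], [0.161, -0.987, -0.0], [-0.001, 0.0, -1.0]]
wrist_force: [-0.3, 0.3, -0.2]
finger_gap: 0.0938
finger_force: 0.0
[ 0.5835 -0.1701  0.2882] [[ 0.9869  0.1612 -0.0007]
 [ 0.1612 -0.9869 -0.0004]
 [-0.0007  0.0003 -1.    ]]
```

View pics/w3.png

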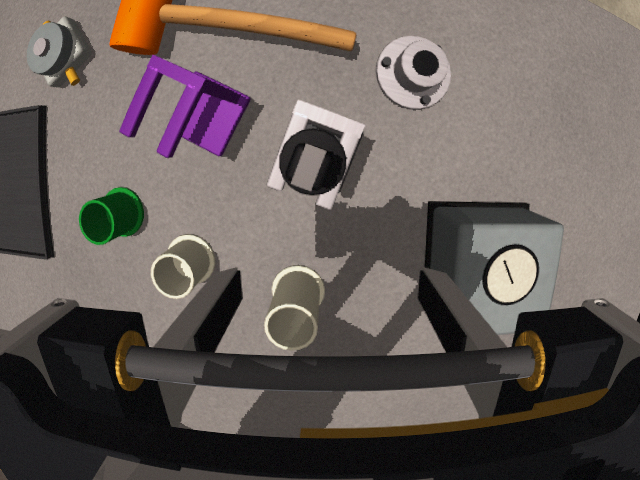

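The wrist view shows the probe handle top at (309,170). The prongs end at (275,187) and (326,203) and the post side is at (331,112); the purple fork is separate at (190,110).

Run:
```python
from h import *
s,st=snap('wrist')
def wp(u,v,z):
    o,d=wray(s,st,u,v);return (o+d*(z-o[2])/d[2])[:2]
for p in((268,186),(300,100),(364,124),(331,208)):print(wp(*p,.14))
print('htop',wp(309,170,.204),'collar',wp(313,160,.148))
a,_=snap('scene');b,_=snap('side')
print(tri([wray(s,st,309,170),ray(a,279.25,163.75),ray(b,376.5,227.5)]))
c=s['img'][90:215,250:380][:,:,::-1]
cv2.imwrite('pics/c3.png',cv2.resize(c,(624,600),interpolation=cv2.INTER_CUBIC))
print('short',wp(179,274,.068),'tall',wp(291,327,.104))
```

```text
[ 0.6102 -0.1142]
[ 0.6841 -0.1297]
[ 0.6729 -0.1838]
[ 0.6    -0.1687]
htop [ 0.6341 -0.1486] collar [ 0.6375 -0.1482]
(array([ 0.6349, -0.1484,  0.2025]), [np.float64(0.9247602009338772), np.float64(0.8307842657964726), np.float64(1.401853871750479)])
short [ 0.4853 -0.0117] tall [ 0.464  -0.1492]
```

View pics/c3.png

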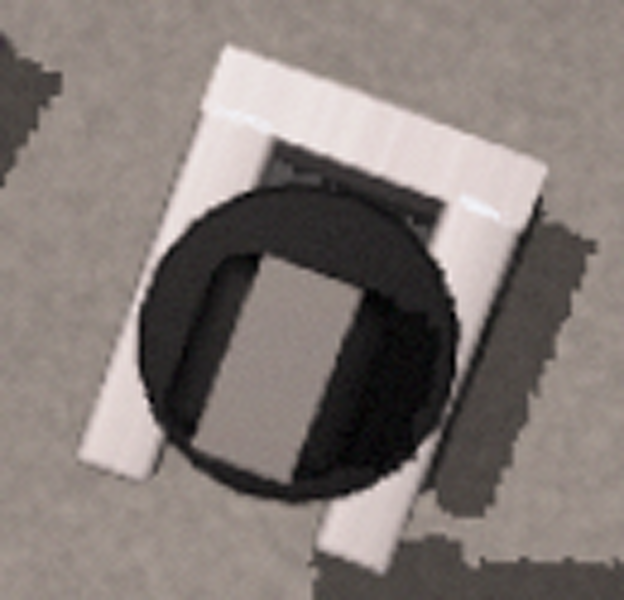

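```bash
python3 -c "
from h import *
plan([(.636,-.1475,.285),(.636,-.1475,.19)],-101,1,.025)"
```

```text
[[0.37,-0.1,0.02,0,0,0.88,1],[0.37,-0.13,0.03,0,0,0.88,1],[0.36,-0.15,0.02,0,0,0.88,1],[0.34,-0.17,0.02,0,0,0.88,1],[0.33,-0.2,0.02,0,0,0.87,1]]
-- [ 0.636  -0.1476  0.2851]
[[0,0,0.79,0,0,0,1],[0,0,0.79,0,0,0,1],[0,0,0.8,0,0,0,1],[0,0,0.79,0,0,0,1]]
-- [ 0.6359 -0.1476  0.19  ]
```

```bash
H="python3 -m handwheel"
$H '[[0.37,-0.1,0.02,0,0,0.88,1],[0.37,-0.13,0.03,0,0,0.88,1],[0.36,-0.15,0.02,0,0,0.88,1],[0.34,-0.17,0.02,0,0,0.88,1],[0.33,-0.2,0.02,0,0,0.87,1]]' >/dev/null
$H '[[0,0,0,0,0,0,1],[0,0,0,0,0,0,1],[0,0,0.6,0,0,0,1],[0,0,0.6,0,0,0,1],[0,0,0,0,0,0,1]]'
python3 -c "
from h import *
s,st=snap('wrist','w4.png')
for p in ((.636,-.1475,.204),): print(wproj(s,st,p))
plan([(.636,-.1475,.19)],-101,1,.025)"
```

```text
clock: 12.2
position: [0.6347, -0.1469, 0.2461]
tool_rot: [[0.982, -0.189, -0.006], [-0.189, -0.982, 0.002], [-0.006, -0.001, -1.0]]
wrist_force: [0.1, -0.6, -0.4]
finger_gap: 0.0939
finger_force: 0.0
[330.5171 268.8671]
[[0.01,0.01,0.64,0,0.01,0.01,1],[0.01,0,0.64,0,0.02,0.01,1],[0.01,0.01,0.65,0,0.01,0,1]]
-- [ 0.6359 -0.1476  0.1899]
```

View pics/w4.png

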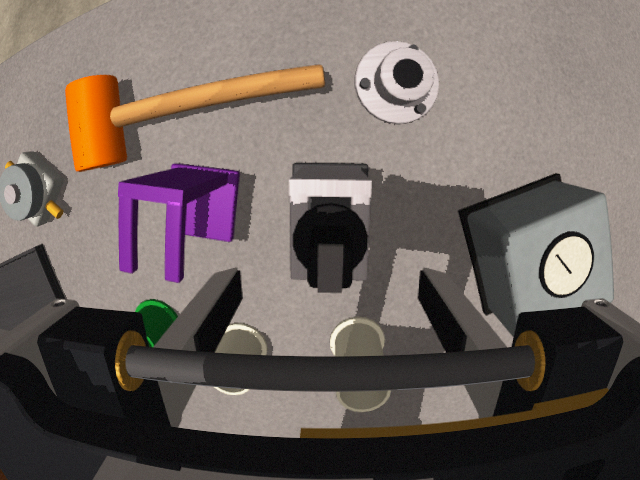

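The gray strip on the handle top is centred at (331,268), which matches the prediction of (330.5,268.9), and the gripper is aligned with the fork. Going down to grasp.

```bash
H="python3 -m handwheel"
$H '[[0.01,0.01,0.64,0,0,0,1],[0.01,0.01,0.64,0,0,0,1],[0.01,0,0.64,0,0,0,1],[0,0,0,0,0,0,0.1],[0,0,0,0,0,0,0.1]]' 40 >/dev/null
$H '[[0,0,0,0,0,0,0.1],[0,0,0,0,0,0,0.1],[0,0,0,0,0,0,0.1],[0,0,0,0,0,0,0.1],[0,0,0,0,0,0,0.1]]'
$H '[[0,0,0,0,0,0,0.1],[0,0,0,0,0,0,0.1],[0,0,0,0,0,0,0.1],[0,0,0,0,0,0,0.1],[0,0,0,0,0,0,0.1]]'
```

```text
clock: 13.25
position: [0.6373, -0.1473, 0.1917]
tool_rot: [[0.982, -0.189, 0.0], [-0.189, -0.982, -0.0], [0.0, -0.0, -1.0]]
wrist_force: [-0.3, 0.6, -1.2]
finger_gap: 0.0414
finger_force: 0.0
clock: 13.75
position: [0.6372, -0.1473, 0.1914]
tool_rot: [[0.982, -0.189, -0.0], [-0.189, -0.982, 0.0], [-0.0, -0.0, -1.0]]
wrist_force: [0.4, 0.2, -0.0]
finger_gap: 0.0259
finger_force: 39.8
```

```bash
H="python3 -m handwheel"
$H '[[0,0,-0.3,0,0,0,0.1],[0,0,-0.6,0,0,0,0.1],[0,0,-0.8,0,0,0,0.1],[0,0,-0.8,0,0,0,0.1],[0,0,-0.8,0,0,0,0.1]]' >/dev/null
$H '[[0,0,-0.8,0,0,0,0.1],[0,0,-0.7,0,0,0,0.1],[0,0,-0.4,0,0,0,0.1],[0,0,0,0,0,0,0.1],[0,0,0,0,0,0,0.1]]'
python3 - <<'E'
from h import *
a,_=snap('scene');b,_=snap('side')
A=cv2.resize(a['img'][140:290,240:420],(800,667))[:, :,::-1][:600]
B=b['img'][200:380,220:430][:,:,::-1]
C=np.hstack([cv2.resize(a['img'][150:270,300:420][:,:,::-1],(400,400)),cv2.resize(b['img'][230:350,240:360][:,:,::-1],(400,400))])
cv2.imwrite('pics/c5.png',C)
E
```

```text
clock: 14.75
position: [0.6373, -0.1473, 0.3474]
tool_rot: [[0.982, -0.189, 0.0], [-0.189, -0.982, 0.0], [0.0, -0.0, -1.0]]
wrist_force: [0.2, 0.1, -1.2]
finger_gap: 0.0258
finger_force: 39.8
```

View pics/c5.png

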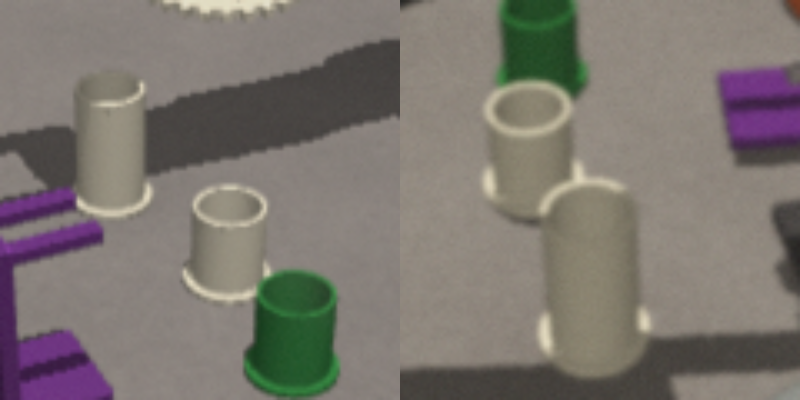

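Both cups are where they were: short at scene (369,212), tall at (333,177), and the side view agrees.

```bash
python3 -c "
from h import *
plan([(.484,-.0045,.345),(.4840,-.0045,.205)],-101,.1,.026)"
```

```text
[[-0.66,-0.41,0.01,0,0,0,0.1],[-0.65,-0.41,0,0,0,0,0.1],[-0.66,-0.42,0.01,0,0,0,0.1],[-0.66,-0.41,0,0,0.01,0,0.1],[-0.65,-0.41,0.01,0,0,0,0.1]]
[[-0.66,-0.41,0,0,0.01,0.01,0.1],[-0.65,-0.41,0.01,0,0,0,0.1],[-0.66,-0.41,0,0,0.01,0.01,0.1],[-0.66,-0.42,0,-0.01,0,0,0.1]]
-- [ 0.484  -0.0043  0.3451]
[[0,0,0.78,0,0,0,0.1],[0,0,0.78,0,0,0,0.1],[0,0,0.78,0,0,0,0.1],[0,0,0.77,0,0,0,0.1],[0,0,0.78,0,0,0,0.1]]
[[0,0,0.78,0,0,0,0.1]]
-- [ 0.484  -0.0044  0.205 ]
```

```bash
H="python3 -m handwheel"
$H '[[-0.66,-0.41,0,0,0,0,0.1],[-0.66,-0.41,0,0,0,0,0.1],[-0.66,-0.41,0,0,0,0,0.1],[-0.66,-0.41,0,0,0,0,0.1],[-0.66,-0.41,0,0,0,0,0.1]]' >/dev/null
$H '[[-0.66,-0.41,0,0,0,0,0.1],[-0.66,-0.41,0,0,0,0,0.1],[-0.66,-0.41,0,0,0,0,0.1],[-0.62,-0.41,0,0,0,0,0.1],[0,0,0,0,0,0,0.1]]' >/dev/null
$H '[[0,0,0,0,0,0,0.1],[0,0,0.6,0,0,0,0.1],[0,0,0.6,0,0,0,0.1],[0,0,0.6,0,0,0,0.1],[0,0,0,0,0,0,0.1]]'
python3 - <<'E'
from h import *
a,st=snap('scene');b,_=snap('side')
tip=np.array(st['position'])-[0,0,.1714];print(tip,proj(a,tip),proj(b,tip))
C=np.hstack([cv2.resize(a['img'][150:270,300:420][:,:,::-1],(400,400)),cv2.resize(b['img'][190:310,220:340][:,:,::-1],(400,400))])
cv2.imwrite('pics/c6.png',C)
E
```

```text
clock: 16.35
position: [0.4837, -0.0058, 0.2896]
tool_rot: [[0.982, -0.19, -0.007], [-0.19, -0.982, 0.001], [-0.007, 0.001, -1.0]]
wrist_force: [-0.8, -0.6, -1.6]
finger_gap: 0.0257
finger_force: 39.8
[ 0.4837 -0.0058  0.1182] [367.765 193.567] [278.0741 243.5893]
```

View pics/c6.png

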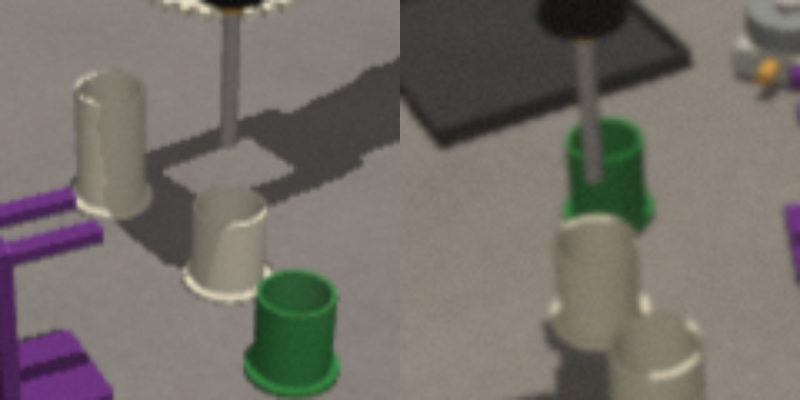

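The tip is directly above the short cup in both views (scene column 229, side column 594). Dipping now, then on to the tall cup.

```bash
H="python3 -m handwheel"
$H '[[0,0,0.6,0,0,0,0.1],[0,0,0.6,0,0,0,0.1],[0,0,0.6,0,0,0,0.1],[0,0,0.6,0,0,0,0.1],[0,0,0.4,0,0,0,0.1]]' >/dev/null
$H '[[0,0,0,0,0,0,0.1],[0,0,0,0,0,0,0.1],[0,0,0,0,0,0,0.1],[0,0,0,0,0,0,0.1],[0,0,0,0,0,0,0.1]]'
$H '[[0,0,0,0,0,0,0.1],[0,0,0,0,0,0,0.1],[0,0,0,0,0,0,0.1],[0,0,0,0,0,0,0.1],[0,0,0,0,0,0,0.1]]'
$H '[[0,0,0,0,0,0,0.1],[0,0,0,0,0,0,0.1],[0,0,-0.4,0,0,0,0.1],[0,0,-0.6,0,0,0,0.1],[0,0,-0.7,0,0,0,0.1]]' >/dev/null
$H '[[0,0,-0.7,0,0,0,0.1],[0,0,-0.7,0,0,0,0.1],[0,0,-0.7,0,0,0,0.1],[0,0,-0.7,0,0,0,0.1],[0,0,0,0,0,0,0.1]]'
python3 - <<'E'
from h import *
a,_=snap('scene');b,_=snap('side')
C=np.hstack([cv2.resize(a['img'][150:270,300:420][:,:,::-1],(400,400)),cv2.resize(b['img'][230:350,240:360][:,:,::-1],(400,400))])
cv2.imwrite('pics/c7.png',C)
plan([(.465,-.1485,.335)],-101,.1,.026)
E
```

```text
clock: 17.45
position: [0.4847, -0.0052, 0.2103]
tool_rot: [[0.982, -0.189, 0.001], [-0.189, -0.982, -0.0], [0.001, -0.0, -1.0]]
wrist_force: [0.2, 0.2, -0.5]
finger_gap: 0.0256
finger_force: 39.8
clock: 17.95
position: [0.4843, -0.0051, 0.2094]
tool_rot: [[0.982, -0.189, -0.0], [-0.189, -0.982, 0.0], [-0.0, -0.0, -1.0]]
wrist_force: [-0.2, -0.1, -0.2]
finger_gap: 0.0259
finger_force: 39.8
clock: 18.95
position: [0.4854, -0.0053, 0.349]
tool_rot: [[0.982, -0.189, 0.008], [-0.189, -0.982, -0.001], [0.008, -0.001, -1.0]]
wrist_force: [-0.6, 0.3, -0.6]
finger_gap: 0.0261
finger_force: 39.8
[[0.04,0.8,0.06,0,0,0,0.1],[0.05,0.81,0.05,0,0,0,0.1],[0.04,0.8,0.06,0,0,0.01,0.1],[0.05,0.8,0.05,0,-0.01,0,0.1],[0.04,0.8,0.06,0,0,0.01,0.1]]
[[0.05,0.81,0.05,0,-0.01,0,0.1]]
-- [ 0.4651 -0.1487  0.3351]
```

View pics/c7.png

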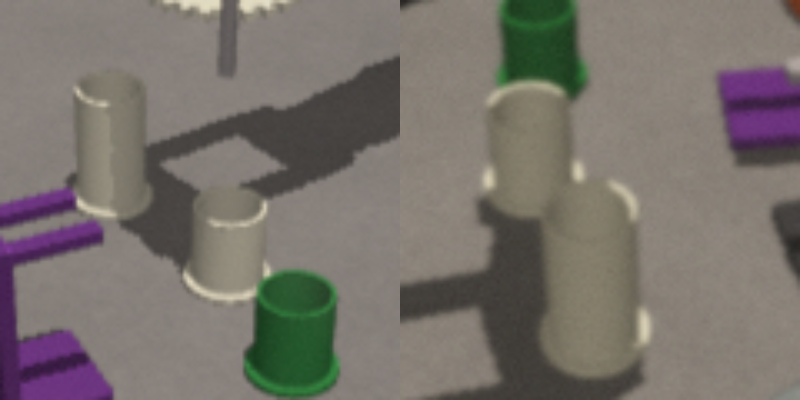

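Both cups are still standing unmoved. Now the tall cup.

```bash
H="python3 -m handwheel"
$H '[[0.04,0.8,0,0,0,0,0.1],[0.04,0.8,0,0,0,0,0.1],[0.04,0.8,0,0,0,0,0.1],[0.05,0.8,0,0,0,0,0.1],[0.05,0.8,0,0,0,0,0.1]]' >/dev/null
$H '[[0.05,0.8,0,0,0,0,0.1],[0,0,0,0,0,0,0.1],[0,0,0,0,0,0,0.1],[0,0,0.5,0,0,0,0.1],[0,0,0,0,0,0,0.1]]'
python3 - <<'E'
from h import *
a,st=snap('scene');b,_=snap('side')
tip=np.array(st['position'])-[0,0,.1714];print(tip,proj(a,tip),proj(b,tip))
C=np.hstack([cv2.resize(a['img'][120:240,280:400][:,:,::-1],(400,400)),cv2.resize(b['img'][230:350,240:360][:,:,::-1],(400,400))])
cv2.imwrite('pics/c8.png',C)
E
```

```text
clock: 20.05
position: [0.4645, -0.1467, 0.3271]
tool_rot: [[0.982, -0.188, -0.004], [-0.188, -0.982, 0.002], [-0.004, -0.002, -1.0]]
wrist_force: [0.2, 0.8, -0.9]
finger_gap: 0.026
finger_force: 39.8
[ 0.4645 -0.1467  0.1557] [332.8782 158.1895] [294.7442 270.9331]
```

View pics/c8.png

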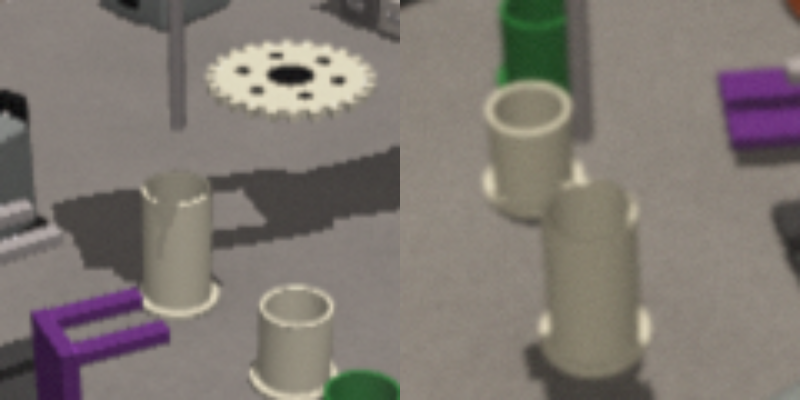

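The tip is over the tall cup (scene column 178 against 177; side 582 against 590, about 4 mm). Dipping.

```bash
H="python3 -m handwheel"
$H '[[0,0.07,0.6,0,0,0,0.1],[0,0,0.6,0,0,0,0.1],[0,0,0.6,0,0,0,0.1],[0,0,0.6,0,0,0,0.1],[0,0,0.65,0,0,0,0.1]]' >/dev/null
$H '[[0,0,0,0,0,0,0.1],[0,0,0,0,0,0,0.1],[0,0,0,0,0,0,0.1],[0,0,0,0,0,0,0.1],[0,0,0,0,0,0,0.1]]'
$H '[[0,0,0,0,0,0,0.1],[0,0,0,0,0,0,0.1],[0,0,0,0,0,0,0.1],[0,0,0,0,0,0,0.1],[0,0,0,0,0,0,0.1]]'
$H '[[0,0,0,0,0,0,0.1],[0,0,0,0,0,0,0.1],[0,0,-0.4,0,0,0,0.1],[0,0,-0.6,0,0,0,0.1],[0,0,-0.7,0,0,0,0.1]]' >/dev/null
$H '[[0,0,-0.7,0,0,0,0.1],[0,0,-0.7,0,0,0,0.1],[0,0,-0.7,0,0,0,0.1],[0,0,0,0,0,0,0.1],[0,0,0,0,0,0,0.1]]'
python3 - <<'E'
from h import *
plan([(.6372,-.1473,.345),(.6372,-.1473,.195)],-101,.1,.026)
E
```

```text
clock: 21.15
position: [0.4651, -0.1503, 0.2391]
tool_rot: [[0.982, -0.189, 0.002], [-0.189, -0.982, -0.001], [0.002, 0.0, -1.0]]
wrist_force: [-0.1, 0.5, -1.3]
finger_gap: 0.026
finger_force: 39.8
clock: 21.65
position: [0.4647, -0.1501, 0.2379]
tool_rot: [[0.982, -0.189, -0.0], [-0.189, -0.982, 0.0], [-0.0, -0.0, -1.0]]
wrist_force: [0.1, 0.5, -0.6]
finger_gap: 0.0258
finger_force: 39.8
clock: 22.65
position: [0.4648, -0.1502, 0.3524]
tool_rot: [[0.982, -0.189, 0.001], [-0.189, -0.982, -0.0], [0.001, 0.0, -1.0]]
wrist_force: [0.2, 0.2, -1.3]
finger_gap: 0.0257
finger_force: 39.8
[[0.8,-0.17,0.04,0,0,0,0.1],[0.81,-0.17,0.03,0,0,0,0.1],[0.8,-0.17,0.04,0,0,0,0.1],[0.8,-0.16,0.04,0,0,0.01,0.1],[0.81,-0.17,0.03,0,-0.01,0,0.1]]
[[0.8,-0.17,0.04,0,0,0.01,0.1],[0.8,-0.17,0.03,0,-0.01,0,0.1]]
-- [ 0.6371 -0.1474  0.3451]
[[0,0,0.83,0,0,0,0.1],[0,0,0.84,0,0,0,0.1],[0,0,0.83,0,0,0,0.1],[0,0,0.84,0,0,0,0.1],[0,0,0.83,0,0,0,0.1]]
[[0,0,0.83,0,0,0,0.1]]
-- [ 0.6371 -0.1474  0.1951]
```

```bash
H="python3 -m handwheel"
$H '[[0.8,-0.17,0.03,0,0,0,0.1],[0.8,-0.17,0.03,0,0,0,0.1],[0.8,-0.17,0.03,0,0,0,0.1],[0.8,-0.17,0.03,0,0,0,0.1],[0.8,-0.17,0.03,0,0,0,0.1]]' >/dev/null
$H '[[0.8,-0.17,0.03,0,0,0,0.1],[0.8,-0.17,0.03,0,0,0,0.1],[0,0,0,0,0,0,0.1],[0,0,0,0,0,0,0.1],[0,0,0,0,0,0,0.1]]'
$H '[[0,0,0.8,0,0,0,0.1],[0,0,0.8,0,0,0,0.1],[0,0,0.8,0,0,0,0.1],[0,0,0.8,0,0,0,0.1],[0,0,0,0,0,0,0.1]]'
$H '[[0,0,0.8,0,0,0,0.1],[0,0,0.4,0,0,0,0.1],[0,0,0,0,0,0,0.1],[0,0,0,0,0,0,0.1],[0,0,0,0,0,0,0.1]]'
```

```text
clock: 23.65
position: [0.6356, -0.1468, 0.3454]
tool_rot: [[0.982, -0.189, -0.001], [-0.189, -0.982, 0.0], [-0.001, -0.0, -1.0]]
wrist_force: [0.2, 0.1, -1.2]
finger_gap: 0.0257
finger_force: 39.8
clock: 24.15
position: [0.6338, -0.1464, 0.2457]
tool_rot: [[0.982, -0.19, -0.007], [-0.19, -0.982, 0.002], [-0.008, -0.001, -1.0]]
wrist_force: [0.1, -0.9, -1.8]
finger_gap: 0.0256
finger_force: 39.8
clock: 24.65
position: [0.637, -0.147, 0.2155]
tool_rot: [[0.982, -0.189, 0.003], [-0.189, -0.982, -0.001], [0.003, 0.0, -1.0]]
wrist_force: [0.8, 0.4, -1.4]
finger_gap: 0.0257
finger_force: 39.8
```

```bash
H="python3 -m handwheel"
$H '[[0,0,0.3,0,0,0,0.1],[0,0,0.2,0,0,0,0.1],[0,0,0.2,0,0,0,0.1],[0,0,0,0,0,0,0.1],[0,0,0,0,0,0,0.1]]'
$H '[[0,0,0.05,0,0,0,0.1],[0,0,0,0,0,0,0.1],[0,0,0,0,0,0,0.1],[0,0,0,0,0,0,0.1],[0,0,0,0,0,0,0.1]]'
```

```text
clock: 25.15
position: [0.6363, -0.1467, 0.1923]
tool_rot: [[0.982, -0.189, -0.001], [-0.189, -0.982, 0.0], [-0.001, -0.0, -1.0]]
wrist_force: [-0.9, -0.0, -0.9]
finger_gap: 0.0257
finger_force: 40.0
clock: 25.65
position: [0.6365, -0.1469, 0.1913]
tool_rot: [[0.982, -0.189, 0.0], [-0.189, -0.982, -0.0], [0.0, -0.0, -1.0]]
wrist_force: [0.2, 0.3, -0.8]
finger_gap: 0.0259
finger_force: 40.0
```

Back at grasp height. Release, rise, then check the probe and the cups.

```bash
H="python3 -m handwheel"
$H '[[0,0,0,0,0,0,1],[0,0,0,0,0,0,1],[0,0,0,0,0,0,1],[0,0,0,0,0,0,1],[0,0,0,0,0,0,1]]' 20 >/dev/null
$H '[[0,0,0,0,0,0,1],[0,0,-0.5,0,0,0,1],[0,0,-0.8,0,0,0,1],[0,0,-0.8,0,0,0,1],[0,0,-0.8,0,0,0,1]]' >/dev/null
$H '[[-0.8,0.2,-0.2,0,0,0,1],[-0.8,0.2,0,0,0,0,1],[-0.8,0.2,0,0,0,0,1],[0,0,0,0,0,0,1],[0,0,0,0,0,0,1]]'
python3 - <<'E'
from h import *
w,st=snap('wrist');a,_=snap('scene');b,_=snap('side');print(st['position'],st['tool_rot'])
f=lambda s,y,x,h,W:cv2.resize(s['img'][y:y+h,x:x+W][:,:,::-1],(400,300))
C=np.vstack([np.hstack([f(a,140,250,120,160),f(b,220,240,120,160)]),np.hstack([f(w,60,200,180,240),f(w,240,200,180,240)])])
cv2.imwrite('pics/c9.png',C);cv2.imwrite('pics/w9.png',w['img'][:,:,::-1])
E
```

```text
clock: 27.15
position: [0.5627, -0.151, 0.2857]
tool_rot: [[0.982, -0.189, 0.003], [-0.189, -0.982, -0.001], [0.003, 0.0, -1.0]]
wrist_force: [0.6, -1.1, -0.7]
finger_gap: 0.0941
finger_force: 0.0
[ 0.5627 -0.151   0.2857] [[ 0.9819 -0.1894  0.0027]
 [-0.1894 -0.9819 -0.0006]
 [ 0.0028  0.     -1.    ]]
```

View pics/c9.png

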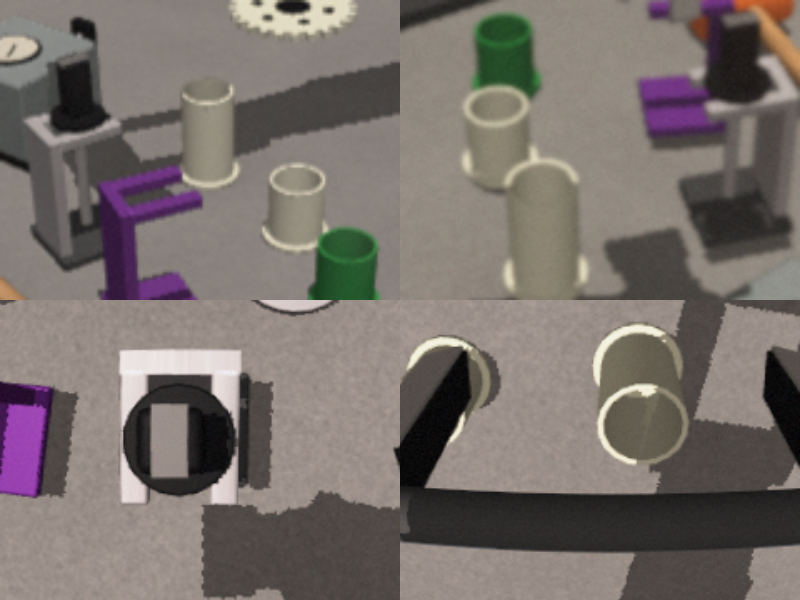

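The probe hangs properly with its collar on the prongs, the knob is home, and both cups stand where they were. Next: measuring the tall cup, the green cup and the tray corners.

Run:
```python
from h import *
w,st=snap('wrist');a,_=snap('scene');b,_=snap('side')
fa=lambda u,v:(250+u*.4,140+v*.4); fb=lambda u,v:(240+(u-400)*.4,220+v*.4)
print('tall',tri([wray(w,st,345.2,315),ray(a,*fa(208,93)),ray(b,*fb(543,180))]))
print('short',tri([ray(a,*fa(297,181)),ray(b,*fb(497,107))]))
print('green',tri([ray(a,*fa(347,246)),ray(b,*fb(503,34))]))
for p,q in(((461,267),(235,229)),((558,312),(203,193)),((512,378),(268,175)),((404,322),(305,205))):print(tri([ray(a,*p),ray(b,*q)]))
print(st['joint_positions'])
plan([(.4645,-.149,.22)],0,1,.028)
```

```text
tall (array([ 0.4653, -0.147 ,  0.102 ]), [np.float64(1.8106055274387798), np.float64(1.499649350943717), np.float64(1.8311645919037836)])
short (array([ 0.482 , -0.0028,  0.0641]), [np.float64(0.9919890452061508), np.float64(0.9919890452060828)])
green (array([0.5282, 0.1017, 0.0622]), [np.float64(1.5259090106020254), np.float64(1.525909010601966)])
(array([0.4476, 0.2464, 0.0123]), [np.float64(6.0139470773364545), np.float64(6.013947077336391)])
(array([0.4209, 0.4659, 0.01  ]), [np.float64(1.5035658147965527), np.float64(1.503565814796737)])
(array([0.633 , 0.4843, 0.0098]), [np.float64(0.14667676427612586), np.float64(0.14667676427613166)])
(array([0.6648, 0.2662, 0.0121]), [np.float64(1.0327020888464369), np.float64(1.0327020888464944)])
[-0.3591  0.1576  1.1872  0.0003  1.7963  1.4016]
[[-0.14,0.02,0.09,0,0,-0.96,1],[-0.14,0.02,0.09,0,0,-0.96,1],[-0.15,0,0.1,0,0,-0.96,1],[-0.14,-0.01,0.09,0,0,-0.96,1],[-0.14,-0.02,0.09,0,0,-0.96,1]]
[[-0.14,-0.03,0.09,0,0,-0.96,1],[-0.14,-0.04,0.1,0,0,-0.96,1],[-0.13,-0.05,0.09,0,0,-0.96,1],[-0.13,-0.06,0.09,0,0,-0.96,1],[-0.12,-0.07,0.09,0,0,-0.95,1]]
[[-0.12,-0.08,0.1,0,0,-0.96,1],[-0.11,-0.09,0.09,0,0,-0.95,1],[-0.11,-0.1,0.09,0,0,-0.96,1],[-0.09,-0.1,0.09,0,0,-0.95,1],[-0.09,-0.11,0.1,0,0,-0.96,1]]
[[-0.08,-0.12,0.09,0,0,-0.95,1],[-0.07,-0.13,0.09,0,0,-0.96,1],[-0.06,-0.13,0.09,0,0,-0.95,1],[-0.05,-0.13,0.1,0,0,-0.96,1],[-0.04,-0.14,0.09,0,0,-0.95,1]]
[[-0.03,-0.14,0.09,0,0,-0.96,1],[-0.02,-0.14,0.09,0,0,-0.95,1],[-0.01,-0.14,0.1,-0.01,0,-0.96,1]]
-- [ 0.4645 -0.1489  0.2199]
```

```bash
H="python3 -m handwheel"
$H '[[-0.14,0.02,0,0,0,-0.96,1],[-0.14,0.02,0,0,0,-0.96,1],[-0.15,0,0,0,0,-0.96,1],[-0.14,-0.01,0,0,0,-0.96,1],[-0.14,-0.02,0,0,0,-0.96,1]]' >/dev/null
$H '[[-0.14,-0.03,0,0,0,-0.96,1],[-0.14,-0.04,0,0,0,-0.96,1],[-0.13,-0.05,0,0,0,-0.96,1],[-0.13,-0.06,0,0,0,-0.96,1],[-0.12,-0.07,0,0,0,-0.96,1]]' >/dev/null
$H '[[-0.12,-0.08,0,0,0,-0.96,1],[-0.11,-0.09,0,0,0,-0.96,1],[-0.11,-0.1,0,0,0,-0.96,1],[-0.1,-0.1,0,0,0,-0.96,1],[-0.1,-0.11,0,0,0,-0.96,1]]' >/dev/null
$H '[[-0.08,-0.12,0.2,0,0,-0.96,1],[-0.07,-0.13,0.2,0,0,-0.96,1],[-0.06,-0.13,0.3,0,0,-0.96,1],[-0.05,-0.13,0.3,0,0,-0.96,1],[-0.04,-0.14,0.3,0,0,-0.95,1]]' >/dev/null
$H '[[-0.03,-0.14,0.2,0,0,-0.95,1],[-0.02,-0.14,0.2,0,0,-0.95,1],[0,-0.14,0.2,0,0,-0.95,1],[0,0,0,0,0,0,1],[0,0,0,0,0,0,1]]'
python3 - <<'E'
from h import *
w,st=snap('wrist','w10.png')
print(wproj(w,st,(.465,-.1485,.104)))
plan([(.465,-.1485,.22),(.465,-.1485,.081)],0,1,.025)
E
```

```text
clock: 29.95
position: [0.4638, -0.1493, 0.2272]
tool_rot: [[-0.001, 1.0, 0.0], [1.0, 0.001, 0.0], [0.0, 0.0, -1.0]]
wrist_force: [0.4, 0.3, 0.2]
finger_gap: 0.0944
finger_force: 0.0
[332.0817 235.6084]
[[0.03,0.03,0.25,0.01,0,0.01,1]]
-- [ 0.4649 -0.1484  0.2199]
[[0,0,0.77,0,0,0,1],[0,0,0.77,0,0,0,1],[0,0,0.78,0,0,0,1],[0,0,0.77,0,0,0,1],[0,0,0.77,0,0,0,1]]
[[0,0,0.77,0,0,0,1]]
-- [ 0.4649 -0.1484  0.081 ]
```

View pics/w10.png

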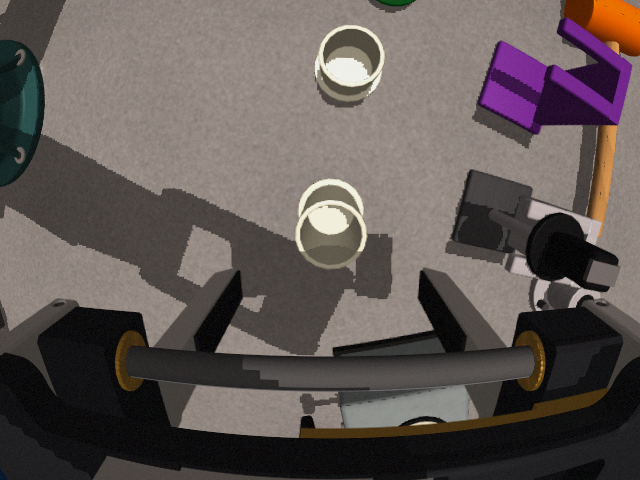

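The tall rim centre is at (331,234), as predicted. Descend, grip at 25 N and lift.

```bash
H="python3 -m handwheel"
$H '[[0.03,0.03,0.8,0,0,0,1],[0,0,0.8,0,0,0,1],[0,0,0.8,0,0,0,1],[0,0,0.8,0,0,0,1],[0,0,0.8,0,0,0,1]]' 25 >/dev/null
$H '[[0,0,0.8,0,0,0,1],[0,0,0,0,0,0,1],[0,0,0,0,0,0,0.5],[0,0,0,0,0,0,0.4],[0,0,0,0,0,0,0.4]]'
$H '[[0,0,0,0,0,0,0.4],[0,0,0,0,0,0,0.4],[0,0,0,0,0,0,0.4],[0,0,0,0,0,0,0.4],[0,0,0,0,0,0,0.4]]'
python3 - <<'E'
from h import *
w,st=snap('wrist')
plan([(.465,-.1485,.21),(.501,.362,.21)],0,.4,.028)
E
```

```text
clock: 31.0
position: [0.4656, -0.1489, 0.0851]
tool_rot: [[-0.002, 1.0, 0.003], [1.0, 0.002, -0.001], [-0.001, 0.003, -1.0]]
wrist_force: [-0.4, -0.7, -0.3]
finger_gap: 0.0733
finger_force: 0.0
clock: 31.5
position: [0.4647, -0.1486, 0.0839]
tool_rot: [[-0.002, 1.0, 0.001], [1.0, 0.002, -0.0], [-0.0, 0.001, -1.0]]
wrist_force: [-1.4, 0.5, 5.4]
finger_gap: 0.0566
finger_force: 25.0
[[0,0,-0.84,0,0,0.01,0.4],[0,0.01,-0.84,0,0,0,0.4],[0,0,-0.84,0,0,0.01,0.4],[0,0,-0.84,0.01,0,0,0.4],[0,0,-0.84,0,0.01,0.01,0.4]]
-- [ 0.4649 -0.1485  0.2099]
[[0.9,0.06,0,0,0,0,0.4],[0.89,0.07,0,0,0,0,0.4],[0.9,0.06,0,0,0,0,0.4],[0.89,0.06,0,0,0,0,0.4],[0.9,0.07,0,0,0,0,0.4]]
[[0.89,0.06,0,0,0,0,0.4],[0.9,0.06,0,0,0,0,0.4],[0.9,0.06,0,0,0,0,0.4],[0.89,0.07,0,0,0,0,0.4],[0.9,0.06,0,0,0,0,0.4]]
[[0.89,0.06,0,0,0,0,0.4],[0.9,0.07,0,0,0,0,0.4],[0.89,0.06,0,0,0,0,0.4],[0.9,0.06,0,0,0,0,0.4],[0.89,0.07,0,0,0,0,0.4]]
[[0.9,0.06,0,0,0,0,0.4],[0.9,0.06,0,0,0,0,0.4],[0.89,0.07,0,0,0,0,0.4],[0.9,0.06,0,0,0,0,0.4]]
-- [0.501  0.3621 0.2101]
```

```bash
H="python3 -m handwheel"
$H '[[0,0,-0.5,0,0,0,0.4],[0,0,-0.9,0,0,0,0.4],[0,0,-0.9,0,0,0,0.4],[0,0,-0.9,0,0,0,0.4],[0,0,-0.9,0,0,0,0.4]]' 
$H '[[0.7,0.1,0,0,0,0,0.4],[0.93,0.12,0,0,0,0,0.4],[0.93,0.12,0,0,0,0,0.4],[0.93,0.12,0,0,0,0,0.4],[0.93,0.12,0,0,0,0,0.4]]' >/dev/null
$H '[[0.93,0.12,0,0,0,0,0.4],[0.93,0.12,0,0,0,0,0.4],[0.93,0.12,0,0,0,0,0.4],[0.93,0.12,0,0,0,0,0.4],[0.93,0.12,0,0,0,0,0.4]]' >/dev/null
$H '[[0.93,0.12,0,0,0,0,0.4],[0.93,0.12,0,0,0,0,0.4],[0.93,0.12,0,0,0,0,0.4],[0.7,0.1,0,0,0,0,0.4],[0,0,0,0,0,0,0.4]]'
python3 - <<'E'
from h import *
w,st=snap('wrist','w11.png')
E
```

```text
clock: 32.05
position: [0.4639, -0.148, 0.2057]
tool_rot: [[-0.002, 1.0, -0.002], [1.0, 0.002, 0.001], [0.001, -0.002, -1.0]]
wrist_force: [0.4, 0.2, -1.7]
finger_gap: 0.0562
finger_force: 25.0
clock: 33.55
position: [0.5122, 0.2309, 0.2042]
tool_rot: [[-0.006, 1.0, -0.003], [1.0, 0.006, 0.0], [0.0, -0.003, -1.0]]
wrist_force: [-0.1, -0.1, -1.7]
finger_gap: 0.0565
finger_force: 25.0
```

View pics/w11.png

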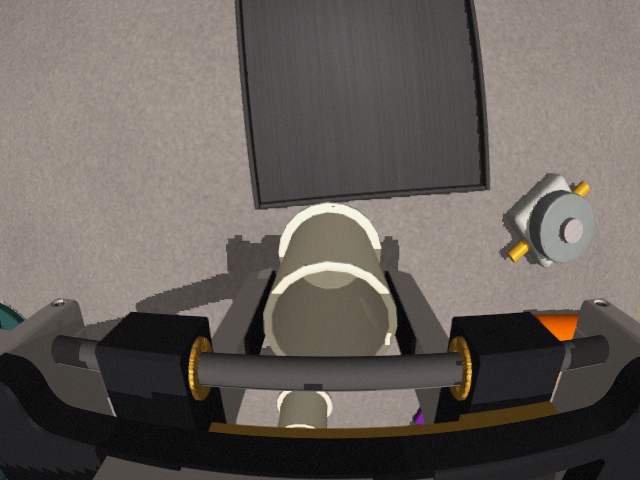

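The tall cup is held upright, with the tray's near corners ahead at (257,207) and (488,188). This is view 13 of 14. Checking the tray position from those corners.

Run:
```python
from h import *
w,st=snap('wrist')
P=[]
for p in((257,207),(488,188)):
    o,d=wray(w,st,*p);P.append((o+d*(.018-o[2])/d[2])[:2])
P=np.array(P);e=P[1]-P[0];L=np.linalg.norm(e);u=e/L;n=np.array([-u[1],u[0]]);c=P.mean(0)+n*.115
print(P,L,c,np.degrees(np.arctan2(u[1],u[0])),'far',c+.045*n,'near',c-.045*n)
plan([(*(c+.045*n),.205),(*(c+.045*n),.091)],0,.4,.028)
```

```text
[[0.4421 0.2409]
 [0.6663 0.2626]] 0.22517932045086766 [0.5431 0.3662] 5.523570884085985 far [0.5388 0.411 ] near [0.5474 0.3214]
[[0.87,0.13,0,0,0,0.01,0.4],[0.87,0.13,-0.01,0,0,0,0.4],[0.87,0.13,0,-0.01,0,0.01,0.4],[0.87,0.12,0,0,0,0,0.4],[0.87,0.13,0,-0.01,0.01,0.01,0.4]]
[[0.86,0.13,0,0,0,0,0.4],[0.87,0.12,-0.01,-0.01,0.01,0.01,0.4]]
-- [0.5387 0.4109 0.2051]
[[0,0,0.76,0,0,0,0.4],[0,0,0.76,0,0,0,0.4],[0,0,0.76,0,0,0,0.4],[0,0,0.76,0,0,0,0.4],[0,0,0.76,0,0,0,0.4]]
-- [0.5387 0.4109 0.0911]
```

```bash
H="python3 -m handwheel"
$H '[[0.87,0.13,0,0,0,0,0.4],[0.87,0.13,0,0,0,0,0.4],[0.87,0.13,0,0,0,0,0.4],[0.87,0.13,0,0,0,0,0.4],[0.87,0.13,0,0,0,0,0.4]]' >/dev/null
$H '[[0.87,0.13,0,0,0,0,0.4],[0.8,0.13,0,0,0,0,0.4],[0,0,0,0,0,0,0.4],[0,0,0,0,0,0,0.4],[0,0,0.7,0,0,0,0.4]]'
$H '[[0,0,0.7,0,0,0,0.4],[0,0,0.7,0,0,0,0.4],[0,0,0.7,0,0,0,0.4],[0,0,0.6,0,0,0,0.4],[0,0,0,0,0,0,0.4]]'
$H '[[0,0,0.2,0,0,0,0.4],[0,0,0,0,0,0,0.4],[0,0,0,0,0,0,0.4],[0,0,0,0,0,0,0.4],[0,0,0,0,0,0,0.4]]'
```

```text
clock: 34.65
position: [0.5416, 0.4085, 0.189]
tool_rot: [[-0.001, 1.0, 0.006], [1.0, 0.001, 0.003], [0.003, 0.006, -1.0]]
wrist_force: [0.2, 0.3, -1.9]
finger_gap: 0.0563
finger_force: 25.0
clock: 35.15
position: [0.5381, 0.4061, 0.1004]
tool_rot: [[-0.0, 1.0, -0.006], [1.0, 0.0, -0.005], [-0.005, -0.006, -1.0]]
wrist_force: [0.1, 0.2, -1.6]
finger_gap: 0.0563
finger_force: 25.0
clock: 35.65
position: [0.54, 0.4094, 0.0991]
tool_rot: [[-0.002, 1.0, 0.001], [1.0, 0.002, 0.001], [0.001, 0.001, -1.0]]
wrist_force: [-0.6, -0.6, -1.7]
finger_gap: 0.0564
finger_force: 25.0
```

```bash
H="python3 -m handwheel"
$H '[[0,0,0.2,0,0,0,0.4],[0,0,0.1,0,0,0,0.4],[0,0,0,0,0,0,0.4],[0,0,0,0,0,0,0.4],[0,0,0,0,0,0,0.4]]'
$H '[[0,0,0.04,0,0,0,0.4],[0,0,0,0,0,0,0.4],[0,0,0,0,0,0,0.4],[0,0,0,0,0,0,0.4],[0,0,0,0,0,0,0.4]]'
```

```text
clock: 36.15
position: [0.5396, 0.4092, 0.0889]
tool_rot: [[-0.002, 1.0, -0.0], [1.0, 0.002, -0.0], [-0.0, -0.0, -1.0]]
wrist_force: [-0.4, 0.3, -0.5]
finger_gap: 0.0564
finger_force: 25.0
clock: 36.65
position: [0.5396, 0.4092, 0.0888]
tool_rot: [[-0.002, 1.0, 0.0], [1.0, 0.002, 0.0], [0.0, 0.0, -1.0]]
wrist_force: [-2.7, -1.4, 5.4]
finger_gap: 0.0569
finger_force: 25.0
```

Contact with the tray floor. Release, rise, and return over the short cup.

```bash
H="python3 -m handwheel"
$H '[[0,0,0,0,0,0,1],[0,0,0,0,0,0,1],[0,0,0,0,0,0,1],[0,0,0,0,0,0,1],[0,0,0,0,0,0,1]]' >/dev/null
$H '[[0,0,-0.4,0,0,0,1],[0,0,-0.8,0,0,0,1],[0,0,-0.8,0,0,0,1],[0,0,-0.9,0,0,0,1],[0,0,-0.9,0,0,0,1]]'
python3 - <<'E'
from h import *
plan([(.482,-.004,.20)],0,1,.028)
E
```

```text
clock: 37.65
position: [0.5397, 0.4092, 0.2042]
tool_rot: [[-0.002, 1.0, 0.001], [1.0, 0.002, 0.001], [0.001, 0.001, -1.0]]
wrist_force: [0.2, 0.6, 0.2]
finger_gap: 0.0942
finger_force: 0.0
[[-0.92,-0.13,0.01,0,0,0,1],[-0.92,-0.13,0.01,0,0,0,1],[-0.91,-0.13,0.01,0,0,0,1],[-0.92,-0.13,0,0,0,0,1],[-0.92,-0.13,0.01,0,0,0,1]]
[[-0.92,-0.13,0.01,0,0,0,1],[-0.92,-0.13,0.01,0,0,0,1],[-0.91,-0.13,0.01,0,0,0,1],[-0.92,-0.13,0.01,0,0,0,1],[-0.92,-0.13,0,0,0,0,1]]
[[-0.92,-0.13,0.01,0,0,0.01,1],[-0.92,-0.13,0.01,0,0,0,1],[-0.91,-0.13,0.01,0,0,0.01,1],[-0.92,-0.13,0.01,0.01,0,0,1],[-0.92,-0.13,0.01,0,-0.01,0.01,1]]
-- [ 0.482  -0.004   0.1999]
```

```bash
H="python3 -m handwheel"
$H '[[-0.92,-0.13,0,0,0,0,1],[-0.92,-0.13,0,0,0,0,1],[-0.92,-0.13,0,0,0,0,1],[-0.92,-0.13,0,0,0,0,1],[-0.92,-0.13,0,0,0,0,1]]' >/dev/null
$H '[[-0.92,-0.13,0,0,0,0,1],[-0.92,-0.13,0,0,0,0,1],[-0.92,-0.13,0,0,0,0,1],[-0.92,-0.13,0,0,0,0,1],[-0.92,-0.13,0,0,0,0,1]]' >/dev/null
$H '[[-0.92,-0.13,0,0,0,0,1],[-0.92,-0.13,0,0,0,0,1],[-0.92,-0.13,0,0,0,0,1],[-0.92,-0.13,0,0,0,0,1],[-0.92,-0.13,0,0,0,0,1]]' >/dev/null
$H '[[0,0,0,0,0,0,1],[0,0,0,0,0,0,1]]'
cat >> h.py <<'E'
def cups(img,bgr=False):
    im=img if not bgr else img[:,:,::-1]
    im=im.astype(int);m=((im[:,:,0]-im[:,:,2]>12)&(im[:,:,0]>100)&(im[:,:,0]-im[:,:,1]<25)&(im[:,:,1]-im[:,:,2]>4)).astype(np.uint8)
    n,l,s,c=cv2.connectedComponentsWithStats(m)
    return [(s[i].tolist(),c[i].round(1).tolist()) for i in range(1,n) if s[i][4]>150]
E
python3 - <<'E'
from h import *
w,st=snap('wrist','w12.png');a,_=snap('scene','s12.png');b,_=snap('side','d12.png')
for n,i in(('w',w['img']),('scene',a['img']),('scene0',cv2.imread('pics/scene0.png')[:,:,::-1]),('side',b['img']),('side0',cv2.imread('pics/side0.png')[:,:,::-1])):print(n,cups(i))
th=np.linspace(0,6.28,9)[:-1]
print('pred rim centre',wproj(w,st,(.482,-.004,.068)),'foot',wproj(w,st,(.482,-.004,.003)),st['position'])
# template match of the short cup from start images
for n,i,box in(('scene',a['img'],(195,350,50,40)),('side',b['img'],(250,262,50,36))):
    y,x,h,W=box;t=cv2.imread(f'pics/{n}0.png')[y:y+h,x:x+W];r=cv2.matchTemplate(np.ascontiguousarray(i[:,:,::-1]),t,cv2.TM_CCOEFF_NORMED);print(n,cv2.minMaxLoc(r)[1::2],(x,y))
E
```

```text
clock: 39.35
position: [0.4823, -0.005, 0.2029]
tool_rot: [[-0.001, 1.0, 0.002], [1.0, 0.001, 0.001], [0.001, 0.002, -1.0]]
wrist_force: [-0.3, -0.3, 0.1]
finger_gap: 0.0938
finger_force: 0.0
w [([0, 0, 640, 356, 118957], [300.5, 131.4]), ([594, 170, 46, 153, 3009], [626.5, 248.1]), ([343, 259, 18, 28, 359], [351.2, 272.5]), ([171, 261, 44, 55, 1196], [186.9, 284.1]), ([0, 300, 43, 31, 501], [17.9, 315.1]), ([229, 300, 34, 31, 592], [248.0, 315.4]), ([179, 385, 300, 53, 10014], [320.5, 409.7])]
scene [([0, 0, 325, 480, 80224], [123.5, 236.8]), ([430, 0, 112, 60, 3447], [496.9, 27.6]), ([582, 0, 58, 79, 3129], [616.3, 37.7]), ([319, 26, 18, 32, 370], [327.5, 39.5]), ([428, 50, 96, 42, 1903], [478.6, 68.7]), ([571, 84, 69, 39, 1465], [606.0, 102.1]), ([358, 133, 24, 33, 451], [370.5, 148.5]), ([243, 154, 22, 11, 185], [253.7, 158.9]), ([306, 165, 43, 21, 272], [326.1, 174.3]), ([130, 167, 55, 29, 298], [155.0, 179.4]), ([438, 182, 27, 37, 236], [449.1, 198.0]), ([353, 205, 37, 66, 985], [367.4, 229.1]), ([164, 234, 34, 28, 243], [180.2, 246.4]), ([329, 261, 28, 45, 299], [342.3, 281.8]
[... 1050 characters left out ...]
 ([107, 144, 34, 14, 299], [123.8, 150.4]), ([383, 241, 17, 22, 185], [391.3, 252.3]), ([213, 318, 56, 29, 1030], [236.7, 331.6]), ([382, 341, 39, 31, 931], [400.6, 356.1])]
side0 [([0, 0, 640, 480, 159868], [308.2, 305.3]), ([75, 71, 27, 20, 304], [89.4, 80.2]), ([74, 104, 35, 42, 346], [94.4, 117.5]), ([108, 144, 32, 14, 285], [123.5, 150.3]), ([89, 236, 44, 23, 630], [110.8, 247.8]), ([384, 241, 16, 22, 166], [391.3, 252.2]), ([0, 340, 51, 18, 199], [23.2, 351.7]), ([382, 341, 38, 31, 919], [400.6, 356.1])]
pred rim centre [329.8332 231.7329] foot [329.7112 215.5566] [ 0.4823 -0.005   0.2029]
scene (0.7492062449455261, (150, 87)) (350, 195)
side (0.7724428772926331, (262, 250)) (262, 250)
```

Run:
```python
import cv2,numpy as np
g=cv2.cvtColor(cv2.imread('pics/w12.png'),cv2.COLOR_BGR2GRAY)
r=g[150:300,250:420]
print(cv2.HoughCircles(cv2.GaussianBlur(r,(5,5),0),cv2.HOUGH_GRADIENT,1.5,15,param1=80,param2=35,minRadius=24,maxRadius=45)[0][:4]+[250,150,0])
for n,(y,x,h,W) in(('s',(195,350,50,40)),('d',(250,262,50,36))):
    t=cv2.imread({'s':'pics/scene0.png','d':'pics/side0.png'}[n],0)[y:y+h,x:x+W];i=cv2.imread(f'pics/{n}12.png',0)[y-30:y+h+30,x-30:x+W+30]
    e=lambda q:cv2.Canny(q,40,100);R=cv2.matchTemplate(cv2.GaussianBlur(e(i),(5,5),0),cv2.GaussianBlur(e(t),(5,5),0),cv2.TM_CCOEFF_NORMED);m=cv2.minMaxLoc(R);print(n,m[1],m[3][0]-30,m[3][1]-30)
```

```text
[[328.75       213.75        34.20000076]
 [327.25       228.75        32.40000153]]
s 0.6999810338020325 0 0
d 0.6097625494003296 0 0
```

The short cup hasn't moved (0,0 in both fixed cameras; wrist rim at (327,229), 2 mm off the prediction). Grasping it.

```bash
H="python3 -m handwheel"
$H '[[0,-0.05,0.8,0,0,0,1],[0,0,0.8,0,0,0,1],[0,0,0.8,0,0,0,1],[0,0,0.8,0,0,0,1],[0,0,0.8,0,0,0,1]]' 25 >/dev/null
$H '[[0,0,0.8,0,0,0,1],[0,0,0.2,0,0,0,1],[0,0,0,0,0,0,0.5],[0,0,0,0,0,0,0.4],[0,0,0,0,0,0,0.4]]'
$H '[[0,0,0,0,0,0,0.4],[0,0,0,0,0,0,0.4],[0,0,0,0,0,0,0.4],[0,0,0,0,0,0,0.4],[0,0,0,0,0,0,0.4]]'
python3 - <<'E'
from h import *
plan([(.4815,-.005,.2),(.5474,.3214,.2)],0,.4,.027)
E
```

```text
clock: 40.5
position: [0.4819, -0.0049, 0.0536]
tool_rot: [[-0.003, 1.0, 0.003], [1.0, 0.003, -0.0], [-0.0, 0.003, -1.0]]
wrist_force: [0.6, -0.1, -0.5]
finger_gap: 0.0733
finger_force: 0.0
clock: 41.0
position: [0.4813, -0.005, 0.0528]
tool_rot: [[-0.002, 1.0, 0.002], [1.0, 0.002, -0.0], [-0.0, 0.002, -1.0]]
wrist_force: [-0.0, 0.4, 4.3]
finger_gap: 0.0559
finger_force: 25.0
[[0,0,-0.82,0,0,0,0.4],[0,0,-0.82,0,0,0.01,0.4],[0,0.01,-0.81,0.01,0,0,0.4],[0,0,-0.82,0,0,0.01,0.4],[0,0,-0.82,0.01,0,0,0.4]]
[[0,0,-0.82,0,0,0.01,0.4]]
-- [ 0.4814 -0.005   0.2001]
[[0.84,0.17,0,0,0,0,0.4],[0.83,0.17,0,0,0,0,0.4],[0.84,0.17,0,0,0,0,0.4],[0.84,0.17,0,0,0,0,0.4],[0.83,0.16,0,0,0,0,0.4]]
[[0.84,0.17,0,0,0,0,0.4],[0.84,0.17,0,0,0,0,0.4],[0.84,0.17,0,0,0,0,0.4],[0.83,0.17,0,0,0,0,0.4],[0.84,0.17,0,0,0,0,0.4]]
[[0.84,0.17,0,0,0,0,0.4],[0.83,0.17,0,0,0,0,0.4],[0.84,0.17,0,0,0,0,0.4]]
-- [0.5475 0.3214 0.2001]
```

```bash
H="python3 -m handwheel"
$H '[[0,0,-0.5,0,0,0,0.4],[0,0,-0.9,0,0,0,0.4],[0,0,-0.9,0,0,0,0.4],[0,0,-0.9,0,0,0,0.4],[0,0,-0.9,0,0,0,0.4]]' >/dev/null
$H '[[0.4,0.1,-0.8,0,0,0,0.4],[0.84,0.17,0,0,0,0,0.4],[0.84,0.17,0,0,0,0,0.4],[0.84,0.17,0,0,0,0,0.4],[0.84,0.17,0,0,0,0,0.4]]' >/dev/null
$H '[[0.84,0.17,0,0,0,0,0.4],[0.84,0.17,0,0,0,0,0.4],[0.84,0.17,0,0,0,0,0.4],[0.84,0.17,0,0,0,0,0.4],[0,0,0,0,0,0,0.4]]'
python3 - <<'E'
from h import *
w,st=snap('wrist','w13.png');a,_=snap('scene','s13.png')
g=cv2.imread('pics/w13.png',0)
print('pred tall rim',wproj(w,st,(.5396,.4092,.109)),'foot',wproj(w,st,(.5396,.4092,.011)))
u,v=wproj(w,st,(.5396,.4092,.109)).astype(int)
y0,x0=max(v-80,0),u-90;r=g[y0:v+80,x0:u+90]
c=cv2.HoughCircles(cv2.GaussianBlur(r,(5,5),0),cv2.HOUGH_GRADIENT,1.5,15,param1=80,param2=30,minRadius=22,maxRadius=55)
print(None if c is None else c[0][:4]+[x0,y0,0])
plan([(.5474,.3214,.2)],0,.4,.027)
E
```

```text
clock: 42.5
position: [0.5232, 0.2112, 0.1969]
tool_rot: [[-0.006, 1.0, -0.004], [1.0, 0.006, 0.0], [0.0, -0.004, -1.0]]
wrist_force: [0.6, -0.3, -2.1]
finger_gap: 0.0559
finger_force: 25.0
pred tall rim [357.4764 -34.5016] foot [350.4255  10.9869]
[[350.25   5.25  31.75]]
[[0.75,0.16,-0.02,-0.01,0,0.01,0.4],[0.75,0.17,-0.02,-0.01,0,0.01,0.4],[0.75,0.16,-0.02,-0.01,0.01,0.01,0.4],[0.76,0.16,-0.01,0,0,0.01,0.4],[0.75,0.16,-0.02,-0.01,0.01,0,0.4]]
-- [0.5473 0.3215 0.1999]
```

View pics/w13.png

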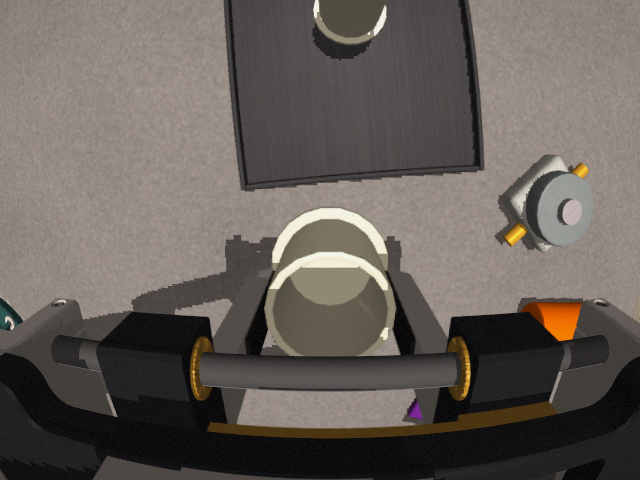

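The tall cup stands in the tray with its foot at (350,8), as predicted. Placing the short cup nearer. That was the 14th view, so the final check will be numeric.

```bash
H="python3 -m handwheel"
$H '[[0.75,0.16,0,0,0,0,0.4],[0.75,0.16,0,0,0,0,0.4],[0.75,0.16,0,0,0,0,0.4],[0.75,0.16,0,0,0,0,0.4],[0.72,0.16,0,0,0,0,0.4]]' >/dev/null
$H '[[0,0,0,0,0,0,0.4],[0,0,0,0,0,0,0.4],[0,0,0.7,0,0,0,0.4],[0,0,0.8,0,0,0,0.4],[0,0,0.8,0,0,0,0.4]]' >/dev/null
$H '[[0,0,0.8,0,0,0,0.4],[0,0,0.8,0,0,0,0.4],[0,0,0,0,0,0,0.4],[0,0,0,0,0,0,0.4],[0,0,0,0,0,0,0.4]]'
```

```text
clock: 44.1
position: [0.5489, 0.3202, 0.0842]
tool_rot: [[-0.001, 1.0, 0.003], [1.0, 0.001, 0.001], [0.001, 0.003, -1.0]]
wrist_force: [-1.0, 0.8, -2.0]
finger_gap: 0.0559
finger_force: 25.0
```

```bash
H="python3 -m handwheel"
$H '[[0,0,0.5,0,0,0,0.4],[0,0,0.2,0,0,0,0.4],[0,0,0.1,0,0,0,0.4],[0,0,0,0,0,0,0.4],[0,0,0,0,0,0,0.4]]'
$H '[[0,0,0.06,0,0,0,0.4],[0,0,0,0,0,0,0.4],[0,0,0,0,0,0,0.4],[0,0,0,0,0,0,0.4]]'
```

```text
clock: 44.6
position: [0.5476, 0.3205, 0.0579]
tool_rot: [[-0.002, 1.0, -0.0], [1.0, 0.002, -0.0], [-0.0, -0.0, -1.0]]
wrist_force: [-0.8, -0.0, -0.8]
finger_gap: 0.0562
finger_force: 25.0
clock: 45.0
position: [0.5476, 0.3205, 0.0579]
tool_rot: [[-0.002, 1.0, 0.0], [1.0, 0.002, 0.0], [0.0, 0.0, -1.0]]
wrist_force: [-2.6, -1.4, 5.3]
finger_gap: 0.0554
finger_force: 25.0
```

```bash
H="python3 -m handwheel"
$H '[[0,0,0,0,0,0,1],[0,0,0,0,0,0,1],[0,0,0,0,0,0,1],[0,0,0,0,0,0,1],[0,0,0,0,0,0,1]]' >/dev/null
$H '[[0,0,-0.4,0,0,0,1],[0,0,-0.8,0,0,0,1],[0,0,-0.8,0,0,0,1],[0,0,-0.9,0,0,0,1],[0,0,-0.9,0,0,0,1]]' >/dev/null
$H '[[0,-0.8,-0.9,0,0,0,1],[0,-0.8,-0.9,0,0,0,1],[0,-0.8,-0.9,0,0,0,1],[0,-0.8,0,0,0,0,1],[0,0,0,0,0,0,1]]'
python3 - <<'E'
from h import *
w,st=snap('wrist','w14.png');a,_=snap('scene','s14.png');b,_=snap('side','d14.png')
g=cv2.imread('pics/w14.png',0)
for n,p,h in(('tall',(.5396,.4092),.104),('short',(.5476,.3205),.068)):
    for z in(.005+h,.008):print(n,wproj(w,st,(*p,z)))
c=cv2.HoughCircles(cv2.GaussianBlur(g[:280],(5,5),0),cv2.HOUGH_GRADIENT,1.5,12,param1=80,param2=40,minRadius=20,maxRadius=50)
print(c[0][:8])
e=lambda q:cv2.GaussianBlur(cv2.Canny(q,40,100),(5,5),0)
def m(n,f0,f1,x,y,W,h,P=20):
    t=cv2.imread('pics/'+f0,0)[y:y+h,x:x+W];i=cv2.imread('pics/'+f1,0)[y-P:y+h+P,x-P:x+W+P]
    r=cv2.minMaxLoc(cv2.matchTemplate(e(i),e(t),cv2.TM_CCOEFF_NORMED));print(n,round(r[1],2),r[3][0]-P,r[3][1]-P)
m('probe',*('scene0.png','s14.png'),265,158,40,80);m('probe','side0.png','d14.png',355,222,45,60)
m('knob','side0.png','d14.png',330,380,40,45);m('knob','scene0.png','s14.png',270,143,25,20)
m('hub','scene0.png','s14.png',205,212,38,36);m('mallet','scene0.png','s14.png',270,278,60,48);m('pump','scene0.png','s14.png',343,304,45,55)
print(st['position'])
E
```

```text
clock: 46.5
position: [0.4502, 0.3208, 0.2546]
tool_rot: [[-0.004, 1.0, 0.004], [1.0, 0.004, 0.003], [0.003, 0.004, -1.0]]
wrist_force: [-0.3, 0.0, 0.4]
finger_gap: 0.0941
finger_force: 0.0
tall [438.8721 126.6098]
tall [412.0971 129.6732]
short [431.7285 222.0921]
short [416.3025 209.5664]
[[429.75 152.25  32.45]
 [431.25 222.75  27.65]
 [422.25 213.75  35.9 ]
 [420.75 161.25  43.85]
 [407.25 149.25  26.  ]
 [414.75 228.75  42.5 ]]
probe 0.96 0 0
probe 0.87 0 0
knob 0.96 0 0
knob 0.99 0 0
hub 0.96 0 0
mallet 0.86 0 0
pump 0.97 0 0
[0.4502 0.3208 0.2546]
```

The short cup is as placed, but the tall cup's rim seems shifted (found (430,152), expected (439,127)). It may have been knocked. Checking that in the fixed cameras.

Run:
```python
from h import *
w,st=snap('wrist');a,_=snap('scene');b,_=snap('side')
def circ(u,v,z):
    o,d=wray(w,st,u,v);return (o+d*(z-o[2])/d[2])
print('rim hyp',circ(429.75,152.25,.109))
e=lambda q:cv2.GaussianBlur(cv2.Canny(q,30,80),(5,5),0)
im=lambda f:cv2.imread('pics/'+f,0)
# render silhouette edges of an upright tall cup; score over position
def ring(s,c,r,z):
    t=np.linspace(0,2*np.pi,90);return np.array([proj(s,np.array([c[0]+r*np.cos(x),c[1]+r*np.sin(x),z])) for x in t])
def wring(c,r,z):
    t=np.linspace(0,2*np.pi,90);return np.array([wproj(w,st,(c[0]+r*np.cos(x),c[1]+r*np.sin(x),z)) for x in t])
E={n:cv2.distanceTransform(255-cv2.Canny(im(f),30,80),cv2.DIST_L2,3).clip(0,5) for n,f in(('w','w14.png'),('s','s14.png'),('d','d14.png'))}
def sc(n,P):
    P=P.round().astype(int);P=P[(P[:,0]>=0)&(P[:,0]<640)&(P[:,1]>=0)&(P[:,1]<480)];return E[n][P[:,1],P[:,0]].mean()
for nm,h,c0 in(('tall',.104,(.535,.40)),('short',.068,(.5476,.3205))):
    for z,r in((.005+h,.028),(.008,.034)):
        for n in('w','s','d'):
            best=min((sc(n,wring((x,y),r,z) if n=='w' else ring(a if n=='s' else b,(x,y),r,z)),round(x,3),round(y,3)) for x in np.arange(c0[0]-.03,c0[0]+.031,.003) for y in np.arange(c0[1]-.03,c0[1]+.031,.003))
            print(nm,z,n,best)
```

```text
rim hyp [0.5327 0.3861 0.109 ]
tall 0.109 w (np.float32(0.92535114), np.float64(0.532), np.float64(0.385))
tall 0.109 s (np.float32(0.43505558), np.float64(0.532), np.float64(0.385))
tall 0.109 d (np.float32(0.32894447), np.float64(0.535), np.float64(0.391))
tall 0.008 w (np.float32(0.6084223), np.float64(0.559), np.float64(0.382))
tall 0.008 s (np.float32(1.6002233), np.float64(0.529), np.float64(0.385))
tall 0.008 d (np.float32(1.6132202), np.float64(0.55), np.float64(0.43))
short 0.07300000000000001 w (np.float32(0.6158345), np.float64(0.548), np.float64(0.32))
short 0.07300000000000001 s (np.float32(0.29711112), np.float64(0.548), np.float64(0.32))
short 0.07300000000000001 d (np.float32(0.4806989), np.float64(0.548), np.float64(0.32))
short 0.008 w (np.float32(0.9713845), np.float64(0.566), np.float64(0.306))
short 0.008 s (np.float32(0.80402553), np.float64(0.536), np.float64(0.314))
short 0.008 d (np.float32(1.2045267), np.float64(0.539), np.float64(0.294))
```

Run:
```python
from h import *
from scipy.optimize import minimize
from scipy.ndimage import map_coordinates
w,st=snap('wrist');a,_=snap('scene');b,_=snap('side')
im=lambda f:cv2.imread('pics/'+f,0)
E={n:cv2.distanceTransform(255-cv2.Canny(im(f),30,80),cv2.DIST_L2,5).clip(0,5) for n,f in(('w','w14.png'),('s','s14.png'),('d','d14.png'))}
P={'w':lambda p:wproj(w,st,p),'s':lambda p:proj(a,p),'d':lambda p:proj(b,p)}
t=np.linspace(0,2*np.pi,60)
def f(q,h):
    # q: underside centre xyz, tilts; cup rim outer circle
    R=Ro.from_rotvec([q[3],q[4],0]).as_matrix();s=0
    for n in E:
        U=np.array([P[n](q[:3]+R@[.028*np.cos(x),.028*np.sin(x),h]) for x in t])
        s+=map_coordinates(E[n],[U[:,1],U[:,0]],order=1,mode='nearest').mean()
    return s
for nm,h,q0 in(('tall',.104,[.533,.387,.005,0,0]),('short',.068,[.548,.320,.005,0,0])):
    best=min((minimize(f,np.array(q0)+[0,0,0,tx,ty],args=(h,),method='Nelder-Mead',options=dict(initial_simplex=np.array(q0)+[0,0,0,tx,ty]+np.vstack([np.zeros(5),np.diag([.004,.004,.004,.06,.06])]))) for tx in(-.1,0,.1) for ty in(-.1,0,.1)),key=lambda r:r.fun)
    print(nm,best.x,best.fun,'upright',minimize(lambda q:f([*q,0,0],h),q0[:3],method='Nelder-Mead',options=dict(initial_simplex=np.array(q0[:3])+np.vstack([np.zeros(3),np.eye(3)*.004]))).fun)
```

```text
tall [0.5294 0.3969 0.0059 0.1187 0.0304] 1.3049453496932983 upright 1.736945390701294
short [0.5445 0.323  0.0044 0.0551 0.0444] 1.1278958320617676 upright 1.4272098541259766
```

The fit can't rule out a slight lean of the tall cup, which now stands about 24 mm nearer the short one. I'll regrasp it and set it down squarely a little farther away.

Run:
```python
from h import *
plan([(.532,.389,.25),(.532,.389,.089)],0,1,.026)
```

```text
[[0.46,0.53,0,0,0,0,1],[0.46,0.54,0,0,0,0,1],[0.46,0.53,0.01,0,0,0.01,1],[0.46,0.53,0,-0.01,0,0,1],[0.46,0.53,0,0,0.01,0.01,1]]
-- [0.5319 0.3891 0.25  ]
[[0,0,0.77,0,0,0,1],[0,0,0.76,0,0,0,1],[0,0,0.77,0,0,0,1],[0,0,0.77,0,0,0,1],[0,0,0.76,0,0,0,1]]
[[0,0.01,0.77,0,0,0,1],[0,0,0.77,0,0,0,1]]
-- [0.5321 0.3891 0.0889]
```

```bash
H="python3 -m handwheel"
$H '[[0.46,0.53,0,0,0,0,1],[0.46,0.53,0,0,0,0,1],[0.46,0.53,0,0,0,0,1],[0.46,0.53,0,0,0,0,1],[0.44,0.53,0,0,0,0,1]]' 25 >/dev/null
$H '[[0,0,0,0,0,0,1],[0,0,0,0,0,0,1],[0,0,0.6,0,0,0,1],[0,0,0.6,0,0,0,1],[0,0,0,0,0,0,1]]'
python3 - <<'E'
from h import *
w,st=snap('wrist','w15.png')
g=cv2.imread('pics/w15.png',0)
for y in(.386,.389):print(y,wproj(w,st,(.532,y,.109)))
c=cv2.HoughCircles(cv2.GaussianBlur(g[150:300,240:430],(5,5),0),cv2.HOUGH_GRADIENT,1.5,12,param1=80,param2=35,minRadius=22,maxRadius=50)
print(None if c is None else c[0][:6]+[240,150,0])
E
```

```text
clock: 47.95
position: [0.5293, 0.3874, 0.2123]
tool_rot: [[-0.002, 1.0, -0.005], [1.0, 0.002, -0.003], [-0.003, -0.005, -1.0]]
wrist_force: [-0.7, 0.2, -1.0]
finger_gap: 0.094
finger_force: 0.0
0.386 [335.1173 245.0575]
0.389 [335.145  241.0718]
[[335.25 242.25  32.35]
 [335.25 216.75  28.75]
 [339.75 228.75  45.85]
 [327.75 228.75  42.25]
 [348.75 278.25  32.35]]
```

```bash
H="python3 -m handwheel"
$H '[[0,0,0.8,0,0,0,1],[0,0,0.8,0,0,0,1],[0,0,0.8,0,0,0,1],[0,0,0.8,0,0,0,1],[0,0,0.7,0,0,0,1]]' 25 >/dev/null
$H '[[0,0,0.1,0,0,0,1],[0,0,0,0,0,0,1],[0,0,0,0,0,0,0.5],[0,0,0,0,0,0,0.4],[0,0,0,0,0,0,0.4]]'
$H '[[0,0,0,0,0,0,0.4],[0,0,0,0,0,0,0.4],[0,0,0,0,0,0,0.4],[0,0,0,0,0,0,0.4],[0,0,0,0,0,0,0.4]]'
$H '[[0,0,-0.3,0,0,0,0.4],[0,0,-0.3,0,0,0,0.4],[0,0,-0.2,0,0,0,0.4],[0,0,0,0,0,0,0.4],[0,0,0,0,0,0,0.4]]'
$H '[[0.4,0.1,0,0,0,0,0.4],[0.4,0.1,0,0,0,0,0.4],[0,0,0,0,0,0,0.4],[0,0,0,0,0,0,0.4],[0,0,0,0,0,0,0.4]]'
```

```text
clock: 49.0
position: [0.5317, 0.3892, 0.0969]
tool_rot: [[-0.002, 1.0, 0.002], [1.0, 0.002, 0.001], [0.001, 0.002, -1.0]]
wrist_force: [0.0, 0.0, 0.0]
finger_gap: 0.0735
finger_force: 0.0
clock: 49.5
position: [0.5317, 0.3889, 0.0958]
tool_rot: [[-0.002, 1.0, 0.002], [1.0, 0.002, 0.001], [0.001, 0.002, -1.0]]
wrist_force: [2.0, 0.3, 1.9]
finger_gap: 0.056
finger_force: 25.0
clock: 50.0
position: [0.5309, 0.3888, 0.1194]
tool_rot: [[-0.002, 1.0, 0.0], [1.0, 0.002, 0.0], [0.0, 0.0, -1.0]]
wrist_force: [-0.3, 0.6, -2.1]
finger_gap: 0.0559
finger_force: 25.0
clock: 50.5
position: [0.5369, 0.4128, 0.1189]
tool_rot: [[-0.002, 1.0, -0.0], [1.0, 0.002, -0.001], [-0.001, -0.0, -1.0]]
wrist_force: [1.2, -0.5, -3.0]
finger_gap: 0.0556
finger_force: 25.0
```

```bash
H="python3 -m handwheel"
$H '[[0,0,0.3,0,0,0,0.4],[0,0,0.3,0,0,0,0.4],[0,0,0.12,0,0,0,0.4],[0,0,0,0,0,0,0.4],[0,0,0,0,0,0,0.4]]'
$H '[[0,0,0.06,0,0,0,0.4],[0,0,0,0,0,0,0.4],[0,0,0,0,0,0,0.4],[0,0,0,0,0,0,0.4]]'
$H '[[0,0,0.04,0,0,0,0.4],[0,0,0,0,0,0,0.4],[0,0,0,0,0,0,0.4],[0,0,0,0,0,0,0.4]]'
```

```text
clock: 51.0
position: [0.5369, 0.4127, 0.0974]
tool_rot: [[-0.002, 1.0, -0.0], [1.0, 0.002, -0.0], [-0.0, -0.0, -1.0]]
wrist_force: [-0.4, -0.6, -1.7]
finger_gap: 0.0555
finger_force: 25.0
clock: 51.4
position: [0.537, 0.4129, 0.0959]
tool_rot: [[-0.002, 1.0, 0.0], [1.0, 0.002, 0.0], [0.0, 0.0, -1.0]]
wrist_force: [0.3, 0.5, -1.3]
finger_gap: 0.0561
finger_force: 25.0
clock: 51.8
position: [0.5372, 0.413, 0.0956]
tool_rot: [[-0.002, 1.0, 0.001], [1.0, 0.002, 0.001], [0.001, 0.001, -1.0]]
wrist_force: [-1.5, -1.0, 3.8]
finger_gap: 0.0558
finger_force: 25.0
```

```bash
H="python3 -m handwheel"
$H '[[0,0,0,0,0,0,1],[0,0,0,0,0,0,1],[0,0,0,0,0,0,1],[0,0,0,0,0,0,1],[0,0,0,0,0,0,1]]' >/dev/null
$H '[[0,0,-0.4,0,0,0,1],[0,0,-0.8,0,0,0,1],[0,0,-0.8,0,0,0,1],[0,0,-0.9,0,0,0,1],[0,0,-0.9,0,0,0,1]]' >/dev/null
$H '[[-0.6,-0.7,-0.6,0,0,0,1],[-0.6,-0.7,-0.6,0,0,0,1],[-0.6,-0.7,0,0,0,0,1],[-0.6,-0.7,0,0,0,0,1],[0,0,0,0,0,0,1]]' >/dev/null
$H '[[0,0,0,0,0,0,1],[0,0,0,0,0,0,1]]'
cat > chk.py <<'E'
from h import *
w,st=snap('wrist');a,_=snap('scene');b,_=snap('side')
D={n:cv2.distanceTransform(255-cv2.Canny(cv2.cvtColor(s['img'],cv2.COLOR_RGB2GRAY),30,80),cv2.DIST_L2,5).clip(0,5) for n,s in(('w',w),('s',a),('d',b))}
P={'w':lambda p:wproj(w,st,p),'s':lambda p:proj(a,p),'d':lambda p:proj(b,p)}
t=np.linspace(0,2*np.pi,60)
def sc(n,x,y,z,r):
    U=np.array([P[n](np.array([x+r*np.cos(k),y+r*np.sin(k),z])) for k in t]).round().astype(int)
    U=U[(U>=0).all(1)&(U[:,0]<640)&(U[:,1]<480)];return D[n][U[:,1],U[:,0]].mean() if len(U)>30 else 9
for nm,h,c in(('tall',.104,(.537,.403)),('short',.068,(.5476,.3205))):
    for n in D:
        print(nm,n,min((round(float(sc(n,x,y,.005+h,.028)),2),round(x,3),round(y,3)) for x in np.arange(c[0]-.03,c[0]+.031,.003) for y in np.arange(c[1]-.03,c[1]+.031,.003)))
e=lambda q:cv2.GaussianBlur(cv2.Canny(q,40,100),(5,5),0)
def m(n,s,x,y,W,h,Q=20):
    t=cv2.imread(f'pics/{n}0.png',0)[y:y+h,x:x+W];i=cv2.cvtColor(s['img'],cv2.COLOR_RGB2GRAY)[y-Q:y+h+Q,x-Q:x+W+Q]
    r=cv2.minMaxLoc(cv2.matchTemplate(e(i),e(t),cv2.TM_CCOEFF_NORMED));print(round(r[1],2),r[3][0]-Q,r[3][1]-Q)
m('scene',a,265,158,40,80);m('side',b,355,222,45,60);m('side',b,330,380,40,45)
m('scene',a,205,212,38,36);m('scene',a,270,278,60,48);m('scene',a,343,304,45,55)
E
python3 chk.py
```

```text
clock: 53.5
position: [0.4538, 0.3411, 0.2451]
tool_rot: [[-0.002, 1.0, 0.001], [1.0, 0.002, 0.001], [0.001, 0.001, -1.0]]
wrist_force: [-0.8, 0.1, -0.2]
finger_gap: 0.0941
finger_force: 0.0
tall w (0.64, np.float64(0.537), np.float64(0.412))
tall s (0.48, np.float64(0.537), np.float64(0.409))
tall d (0.42, np.float64(0.54), np.float64(0.412))
short w (0.47, np.float64(0.548), np.float64(0.32))
short s (0.2, np.float64(0.548), np.float64(0.32))
short d (0.46, np.float64(0.548), np.float64(0.324))
0.94 0 0
0.88 0 0
0.96 0 0
0.92 0 0
0.91 0 0
0.98 0 0
```

All three cameras put both rims at their placed positions and heights, and the probe, knob and bystanders are unmoved. Handing in.

```bash
python3 -c "
from bench import manip
print(manip.finish_job())"
```

```text
the job is handed in; nothing more can be done
None
```

The job is handed in, with no verdict returned: I zeroed the meter, dipped the probe in the 68 mm and then the 104 mm cup (the only white cups present), hung it back in its fork, and stood both cups in the drain tray, resetting the tall cup after it was found shifted about 24 mm there; the last camera check showed both cups in place and the probe, knob, pump, mallet and hub where they were at the start.

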